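Open up and restock the lock-up meter rack

ROBOT

A 6-joint arm with a two-finger parallel gripper is mounted at the origin on the work surface. World frame = base frame: x ahead of the robot, y to its left, z up, the work surface at z = 0. Lengths are in m, angles in rad, forces in N, time in s.
With the tool pointing down it reaches from about 0.375 to 0.9 m from the base axis. Payload 3.1 kg.
Tool frame: the origin (TCP) lies between the finger pads; the fingertips stand 17 mm ahead of it and the grasp point (between the pads) lies 2 mm behind it (robot.nose_length is the distance from the TCP to the fingertips, in m); z points along the fingers, y is the line along which they close (so a half turn about z gives the same grasp; the last joint's range is limited). The gripper opens to 87 mm and grips with 3 to 60 N. Pads are 19 mm wide; open, the fingers measure 117 mm over their backs; the gripper's body (75 mm by 190 mm) begins 51 mm behind the grasp point.
Start: joints at [-1.319, 0.527, 1.433, -0, 1.181, -0.178], TCP at [0.261, -0.568, 0.219] pointing down, gripper open.
Joint ranges: [-3.08, 3.08], [-0.75, 2.2], [0.22, 2.44], [-1.43, 4.57], [0, 2.65], [-2.85, 2.85]. Speed limits (rad/s): [2.79, 2.79, 3.14, 3.14, 3.14, 3.14].

INTERFACE

Orientations are given as a unit quaternion [x, y, z, w].
In Python, from rig import robot, cams gives the robot as it stands.
- The arm moves only by the shell command python3 -m pendant 'ROWS' [FORCE]. ROWS is JSON, a list of rows, each an object with "jaw": the opening, from 0 (shut) to 1 (fully open); "linear": the shift along the tool's x, y, z in cm, a list of three; "twist": the turn about the tool's z in degrees. A call has 1 to 12 rows; each row shifts and turns the commanded pose from where the row before left it, along the tool's axes as they then stand; what a row does not reach is not made up. A row lasts 1/12 s, in which the tool goes at most 41.7 mm and 7.16 degrees, less where a joint would pass 70% of its speed; a pose out of reach is approached as far as the arm can. A call is refused whole if a number of a shift passes 4.17 or a number of a turn 7.16, either way. A call with a gripper value outside its range is refused whole. The fingers move at their own pace and stop on an object; FORCE is the grip in N (left out, the last holds). Time passes only in rows, so rows that do not move let the fingers close. It gives the time, the measured TCP pose, the force, the opening and the grip force at its end, in the units of the state.
- robot.get_obs(): the state, without advancing time (a new reading comes with each control period).
- cams.camera(name): name is "scene" or "top"; returns a dict with "color" (480x640x3 uint8, blue, green, red), "depth" (480x640 float32, m along the optical axis (not along the pixel's ray), 0 where there is no reading), "fov_y" (degrees; the focal length in pixels is half the picture's height over the tangent of half this angle, whatever the lens; pixels are square), "cx", "cy" (the principal point, pixels), "view" (4x4, takes a point from world to camera coordinates). Camera axes: x right, y down, z forward; pixel columns grow to the right and rows downward; lengths in m; the calibration is good to about 2 mm. A picture is of the moment at which its call begins.
- robot.hand_in(): hands the job in; it is judged then, once.
The state is a dict: "time": time; "q": joint angles; "joint_velocities": joint speeds; "joint_torque": joint torques, N m; "position": TCP position; "tool_rot": TCP orientation; "ft_force": force on the tool from outside, world axes, zero at the start; "moment": the same for the moment, N m; "grip_width": finger opening in m; "grip_force": force on a finger pad.
Only numpy, scipy, OpenCV 4.12 (cv2) and the standard library are available. Lean on these libraries where they do the work, as an engineer would, in place of code of your own. Each camera call takes 0.05 s, during which the arm holds its last target. There are 200 camera calls.

TASK

Open up the small lock-up rack on the counter and restock it: pull the locking pin out of the gate, fold the gate's short end panel right back onto the middle panel, then fold that pair right back onto the first panel, and only then swing the folded gate right round to its stop at the rack's left and push the pin through the gate's eye and both eyes of the hold-open bracket, so that it stays open. Then slide every loose meter case lengthwise into an empty bay until it is fully home, and leave the pipe fittings and the tin on the counter where they are.

Things in the scene. Friction and masses are not known exactly. Their poses are not given: they have to be found in the camera images.
- rack: Blue steel rack fixed to the counter, 132 mm deep (x), 232 wide (y), 60 high; three open bays face the robot. Origin: centre of its underside; x points into the bays, y to its left. Front edge at x = -66 mm; floor and roof 4 mm. Before it a gate of three steel bar panels, 18 to 56 mm above the counter, 8 thick, 12 mm before the front edge: A hinged on the rack's left stile, B on A, short C on B.
- gate_a (a joint): Upright hinge of the first panel A on the rack's left stile, axis at rack x = -88, y = 162 mm. 0 = shut across the front, 3.14 rad = swung out towards the robot and right round to its stop, where A points to the rack's left. Positive turns clockwise from above. All hinges stay where left; this one is the stiffest (4 N at pull_a; gate_b 1.2 N at pull_b, gate_c 0.9 N at pull_c).
- gate_b (a joint): Hinge of the middle panel B on panel A: 0 = in line with A, 3.14 rad = folded outwards flat onto A, at its stop. Positive turns clockwise from above. Its axis is the post of pull_a.
- gate_c (a joint): Hinge of the short end panel C on panel B: 0 = in line with B, 3.14 rad = folded outwards flat onto B, at its stop. Positive turns clockwise from above. Its axis is the post of pull_b.
- pull_a (a point): Upright round steel post, 14 mm thick, on panel A where B is hinged to it (118 mm from hinge gate_a along the panel); it stands free from 56 to 125 mm above the counter; the point lies on its axis 110 mm above the counter. Pull A by it.
- pull_b (a point): The same kind of post (14 mm thick, free from 56 to 125 mm) on panel B where C is hinged to it, 102 mm from pull_a along B; point on its axis 110 mm above the counter. Pull B by it.
- pull_c (a point): A lower post (14 mm thick, free from 56 to 95 mm) on the end panel C, 46 mm from pull_b; point on its axis 82 mm above the counter. Pull C by it.
- keeper_eye (a point): Where the eye in panel C's end tab lies while the gate is shut: 36 mm above the counter, just right of the rack; x as the rack's. Tab 4 mm thick, hole 20 mm. Two fixed keeper plates (4 mm, holes 19 mm) stand 18 and 42 mm behind it. At the start the pin is through all three, pushed in along +x, its handle on the robot's side, resting on the bottom of the holes.
- hold_eye (a point): Where the gate's eye lies when the folded gate is at its stop: 82 mm above the counter, left of the rack; x as the rack's. The hold-open bracket's two fixed plates (30 mm wide, 32 high, 4 thick, holes 19 mm) stand 18 and 42 mm behind it (+x), in line. The pin goes in along +x from the robot's side; with its shoulder against the gate's tab its tip is 83 mm past this point.
- gate_eye (a point): Centre of the round eye (20 mm hole) in the tab that stands up on panel A, 28 mm wide, 4 mm thick, 56 to 98 mm above the counter, 85 mm from hinge gate_a; the eye is 82 mm up. It moves with A.
- pin_grip (a point): Locking pin, 0.1 kg: a flat black handle 50 mm long, 20 wide, 14 high, and a steel rod 12 mm thick and 85 long out of its end (last 8 mm tapered); it balances on the rod about 30 mm from the handle. Point: in the handle on the pin's axis, 27 mm behind the shoulder and 112 mm behind the tip. Its x points along the rod to the tip.
- pin_tip (a point): End of the pin's rod, on its axis; x points out of the pin along the rod.
- bay1 (a point): Centre of the mouth of bay 1 (right), in the plane of the rack's front edge, 30 mm above the counter; x points into the bay. Clear opening 72 mm wide, 52 mm high (4 to 56 mm above the counter), 124 mm deep to the back.
- bay2 (a point): Centre of the mouth of bay 2 (middle), in the plane of the rack's front edge, 30 mm above the counter; x points into the bay. Clear opening 72 mm wide, 52 mm high (4 to 56 mm above the counter), 124 mm deep to the back.
- bay3 (a point): Centre of the mouth of bay 3 (left), in the plane of the rack's front edge, 30 mm above the counter; x points into the bay. Clear opening 72 mm wide, 52 mm high (4 to 56 mm above the counter), 124 mm deep to the back.
- case1_mid (a point): Centre of a closed grey plastic meter case, 125 mm long (its x), 52 mm wide (y), 44 mm high (z), about 0.25 kg, edges rounded; lies on the counter. Either end may go in first; home in a bay its near end is flush with the front edge (1 mm proud). May be absent (None).
- case2_mid (a point): Centre of a closed grey plastic meter case, 125 mm long (its x), 52 mm wide (y), 44 mm high (z), about 0.25 kg, edges rounded; lies on the counter. Either end may go in first; home in a bay its near end is flush with the front edge (1 mm proud). May be absent (None).
- case3_mid (a point): Centre of a closed grey plastic meter case, 125 mm long (its x), 52 mm wide (y), 44 mm high (z), about 0.25 kg, edges rounded; lies on the counter. Either end may go in first; home in a bay its near end is flush with the front edge (1 mm proud). May be absent (None).
- elbow: Black plastic pipe elbow, about 70 mm, standing on the counter: other goods. Origin under its upright leg.
- tee: Black plastic pipe tee, 110 mm long, 52 mm high, lying: other goods. Origin under its middle.
- tin: Tin, 68 mm wide, 75 mm high: other goods. Origin under its middle.
- coupling: Black pipe coupling (a tube), 56 mm wide, 50 mm high, standing behind the rack: other goods. Origin under its middle.
Mind the look-alikes: they are no part of the job. What is shaped like the part that bears case3_mid but yellow is not meant.

How it is judged:
By the outcome, as a careful person would: the job done as asked, in the order asked, and still so for the second after the job is handed in, with the robot touching nothing.
Of case1, case2, case3 only 2 to 3 are there at a start; the rules pass over those that are not, and their reading is None.
At some moment in a run one of case1, case2, case3 may be knocked a few centimetres aside while the robot is not near it.
Once in a run the grip may slacken for a moment while it holds something.
It also fails if it takes over 210 s, if anything falls off the work surface, if the arm or the gripper's body presses on something with over 40 N, if the wrist force passes 120 N, or if a joint passes its speed limit or range.

## Working session

There is one attempt and no reset: what is moved stays moved. The work goes in short steps, Python scripts to look and compute and a shell command to move; the robot and the scene stay as the last step left them, time stands still between calls to the robot, and variables do not carry over. Pictures are saved under pics/ and viewed, at most 14 in all, crops included, and the job is handed in when it is done.

```bash
mkdir -p pics; ls; cat > h.py <<'E'
import numpy as np, cv2
from rig import robot, cams
from scipy.spatial.transform import Rotation as R
def get(n):
    c=cams.camera(n); c['f']=240/np.tan(np.radians(c['fov_y'])/2); c['V']=np.array(c['view']); return c
def ray(c,u,v):
    Rm=c['V'][:3,:3]; t=c['V'][:3,3]
    d=Rm.T@np.array([(u-c['cx'])/c['f'],(v-c['cy'])/c['f'],1]); return -Rm.T@t,d
def onz(c,u,v,z):
    o,d=ray(c,u,v); return o+d*(z-o[2])/d[2]
def dep(c,u,v):
    o,d=ray(c,u,v); return o+d*c['depth'][int(v),int(u)]
def proj(c,p):
    q=c['V'][:3,:3]@np.array(p)+c['V'][:3,3]; return c['f']*q[0]/q[2]+c['cx'],c['f']*q[1]/q[2]+c['cy']
E
python3 - <<'E'
from h import *
for n in("top","scene"):
    c=get(n); cv2.imwrite(f'pics/{n}0.png',c['color']); print(n,c['fov_y'],c['cx'],c['cy'],np.round(c['V'],3).tolist())
print(robot.get_obs())
E
```

```text
pics
top 42.045187009941294 319.1441542030862 242.76180936100695 [[0.026, -1.0, 0.006, 0.096], [-0.997, -0.027, -0.075, 0.548], [0.075, -0.004, -0.997, 1.566], [0.0, 0.0, 0.0, 1.0]]
scene 56.12790847395201 318.8005609395441 237.21111006214159 [[-0.544, 0.839, 0.009, 0.209], [0.698, 0.459, -0.549, -0.409], [-0.465, -0.293, -0.836, 1.735], [0.0, 0.0, 0.0, 1.0]]
{'time': 0.1, 'q': array([-1.31849702e+00,  5.28348776e-01,  1.43376181e+00, -1.19052303e-05,
        1.18139457e+00, -1.78493433e-01]), 'joint_velocities': array([-0.00057927, -0.00290785, -0.00161951,  0.00028287, -0.00162364,
        0.00026026]), 'joint_torque': array([-5.34212686e-04, -4.40986741e+01, -1.77150160e+01,  6.33875490e-02,
        5.34041645e-02, -5.74964724e-05]), 'position': array([ 0.26085529, -0.56723806,  0.21828843]), 'tool_rot': array([ 9.76890823e-01,  2.13736768e-01, -4.07814508e-05, -9.55394747e-04]), 'ft_force': array([ 0.80912765, -0.29715135,  0.16676665]), 'moment': array([ 0.01249166, -0.00150478, -0.03504119]), 'grip_force': 0.0, 'grip_width': 0.08694345163781216}
```

View pics/top0.png

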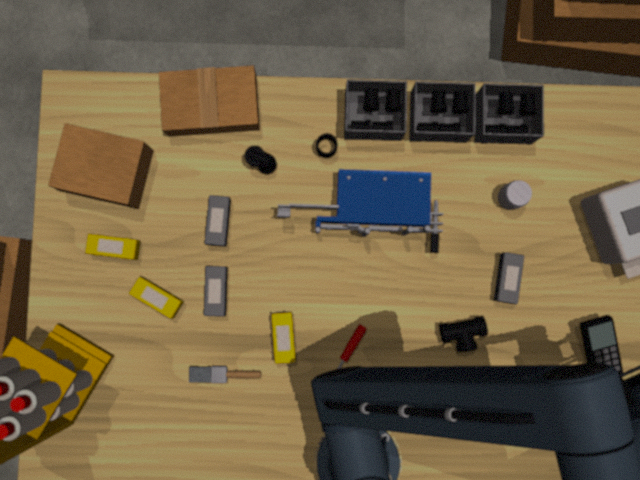

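View pics/scene0.png

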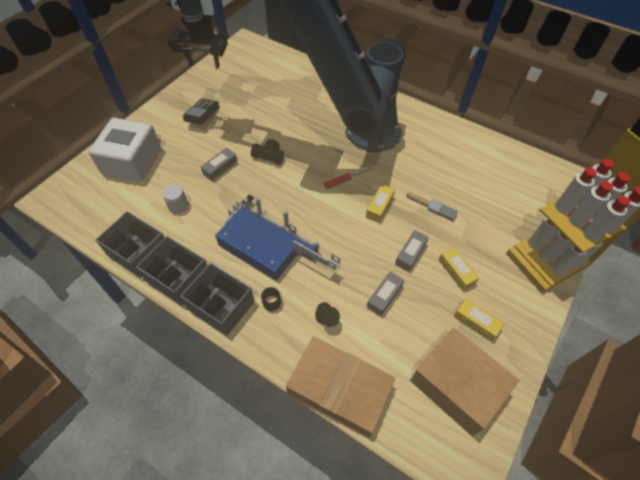

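Top view: rack (384,198) with pin handle at (435,242), three grey cases at (217,220), (215,291), (509,278) (yellow ones at (112,246), (155,297), (283,337) are look-alikes), hold bracket at about (284,211).

```bash
cat > m.py <<'E'
from h import *
c=get('top'); im=c['color']; hsv=cv2.cvtColor(im,cv2.COLOR_BGR2HSV)
m=cv2.inRange(hsv,(105,140,60),(125,255,255)); m=cv2.morphologyEx(m,cv2.MORPH_OPEN,np.ones((9,9)))
k=max(cv2.findContours(m,0,2)[0],key=cv2.contourArea)
b=cv2.boxPoints(cv2.minAreaRect(k)); P=np.array([onz(c,u,v,.06) for u,v in b])
print('rack px',b.round(1).tolist()); print(P.round(4).tolist(),'ctr',P.mean(0).round(4), [np.linalg.norm(P[i]-P[i-1]).round(4) for i in range(4)])
e=max([(P[i]-P[i-1]) for i in range(4)],key=np.linalg.norm); print('yaw of long axis',np.degrees(np.arctan2(e[1],e[0])))
m=cv2.inRange(hsv,(0,0,50),(179,70,255)); 
for n,(u,v) in dict(c1=(217,220),c2=(215,291),c3=(509,278)).items():
    w=np.zeros_like(m); w[v-36:v+36,u-24:u+24]=255
    mm=cv2.morphologyEx(cv2.bitwise_and(m,w),cv2.MORPH_CLOSE,np.ones((5,5))); mm=cv2.morphologyEx(mm,cv2.MORPH_OPEN,np.ones((7,7)))
    k=max(cv2.findContours(mm,0,2)[0],key=cv2.contourArea); r=cv2.minAreaRect(k); b=cv2.boxPoints(r)
    Q=np.array([onz(c,x,y,.044) for x,y in b]); L=[np.linalg.norm(Q[i]-Q[i-1]) for i in range(4)]
    i=int(np.argmax(L)); e=Q[i]-Q[i-1]
    print(n,Q.mean(0).round(4),np.round(L[:2],4),'yaw',(np.degrees(np.arctan2(e[1],e[0]))%180).round(1),'depth z',dep(c,u,v)[2].round(3))
x0,y0,w,h=250,150,210,125
cv2.imwrite('pics/rackcrop_%d.png'%int(robot.get_obs()['time']*100),cv2.resize(im[y0:y0+h,x0:x0+w],(798,475),interpolation=cv2.INTER_CUBIC))
E
python3 m.py; ls pics
python3 - <<'E'
from h import *
c=get('scene'); cv2.imwrite('pics/rs.png',cv2.resize(c['color'][180:290,200:360],(800,550),interpolation=cv2.INTER_CUBIC))
E
```

```text
rack px [[336.79998779296875, 222.1999969482422], [338.3999938964844, 170.10000610351562], [430.1000061035156, 172.8000030517578], [428.6000061035156, 224.89999389648438]]
[[0.5946, 0.0682, 0.06], [0.7255, 0.0676, 0.06], [0.725, -0.162, 0.06], [0.594, -0.1598, 0.06]] ctr [ 0.6598 -0.0465  0.06  ] [np.float64(0.2281), np.float64(0.131), np.float64(0.2295), np.float64(0.1311)]
yaw of long axis -90.13041292107478
c1 [0.5934 0.368  0.044 ] [0.0537 0.1245] yaw 176.6 depth z 0.041
c2 [0.4175 0.3661 0.044 ] [0.0537 0.1224] yaw 0.1 depth z 0.048
c3 [ 0.4689 -0.3685  0.044 ] [0.0509 0.1232] yaw 172.7 depth z 0.045
rackcrop_15.png
scene0.png
top0.png
```

View pics/rackcrop_15.png

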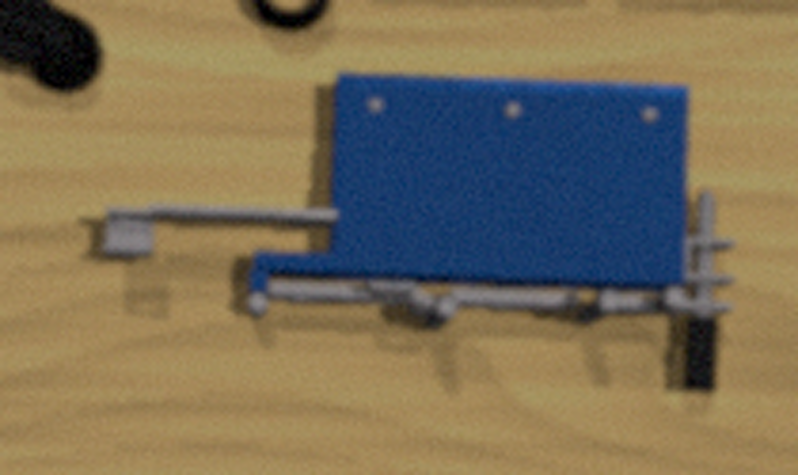

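View pics/rs.png

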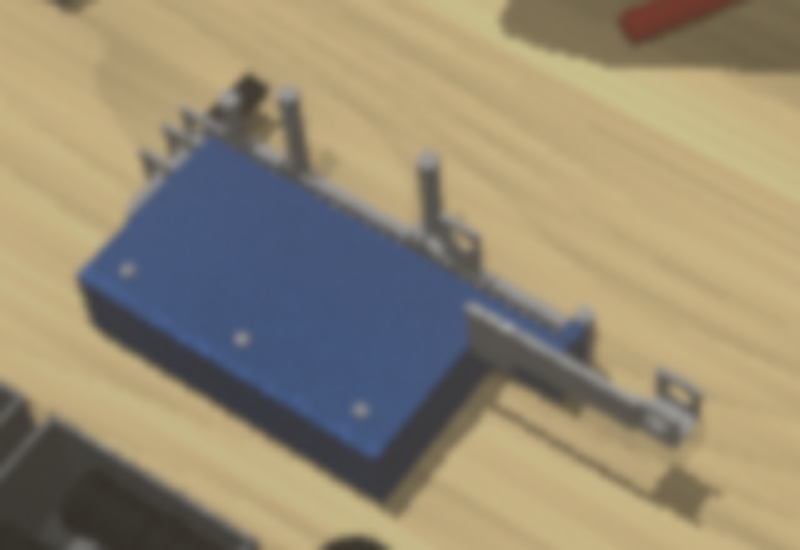

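```bash
cat > h2.py <<'E'
from h import *
E
python3 - <<'E'
from h import *
c=get('scene'); im=c['color']
a=cv2.resize(im[0:90,150:270],(560,420),interpolation=cv2.INTER_CUBIC)
b=cv2.resize(im[180:260,215:315],(525,420),interpolation=cv2.INTER_CUBIC)[:, :]
t=get('top'); tc=cv2.resize(t['color'][210:260,340:450],(792,360),interpolation=cv2.INTER_CUBIC)
w=np.zeros((600,800,3),np.uint8)
w[:240,:400]=cv2.resize(im[0:72,150:270],(400,240),interpolation=2); w[:240,400:]=cv2.resize(im[185:245,220:320],(400,240),interpolation=2); w[240:,4:796]=tc
cv2.imwrite('pics/z1.png',w)
# predicted projections
x=.572
for n,p in dict(a=(x,-.0025,.125),b=(x,-.1045,.125),c=(x,-.1505,.095),pin=(.549,-.176,.0395)).items(): print(n,np.round(proj(t,p),1),np.round(proj(c,p),1))
E
```

```text
a [367.3 229.5] [284.7 211.2]
b [410.2 230.7] [257.8 196.6]
c [427.2 232.3] [247.3 196.2]
pin [433.3 243.7] [247.5 198.8]
```

View pics/z1.png

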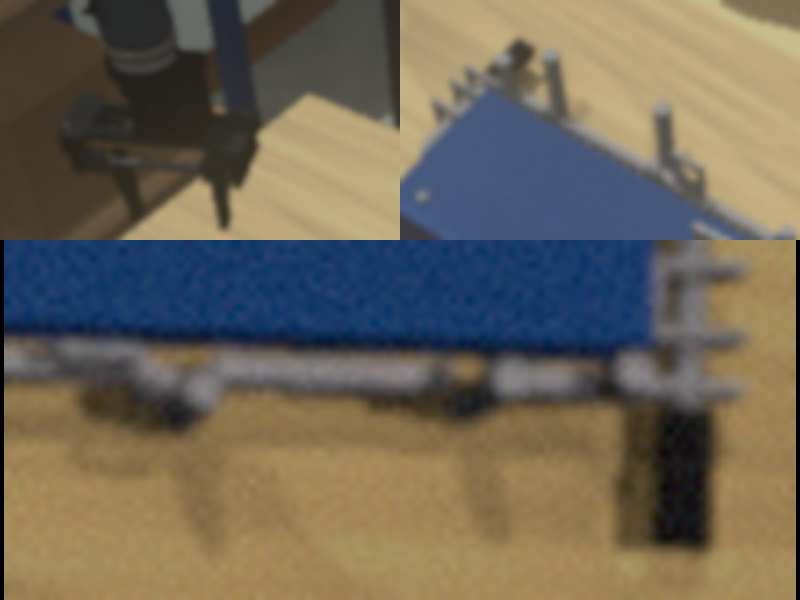

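The enlarged crops show: pin handle at top px u 430–438, v 233.6–252.4; pull_a post top near (367,230.5), pull_b (410,229), pull_c (427,229); the gripper body is long along its closing axis.

```bash
python3 - <<'E'
from h import *
t=get('top')
for u,v,z in [(434.7,233.6,.0395),(434.7,252.4,.0395),(430.4,243,.0395),(438.2,243,.0395),(367.2,230.5,.125),(410,229.2,.125),(427,228.9,.095)]: print(u,v,onz(t,u,v,z).round(4))
for r in [(280,206),(284,211),(290,216),(284,208)]: print(r,dep(t,*r).round(4))
E
python3 -m pendant '[{"linear":[0,0,0],"twist":7,"jaw":1},{"linear":[0,0,0],"twist":7,"jaw":1},{"linear":[0,0,0],"twist":7,"jaw":1},{"linear":[0,0,0],"twist":3.7,"jaw":1},{"linear":[0,0,0],"twist":0,"jaw":0.5}]' 20
```

```text
434.7 233.6 [ 0.5747 -0.1792  0.0395]
434.7 252.4 [ 0.5273 -0.1798  0.0395]
430.4 243 [ 0.5507 -0.1687  0.0395]
438.2 243 [ 0.5512 -0.1883  0.0395]
367.2 230.5 [ 0.5696 -0.0023  0.125 ]
410 229.2 [ 0.5755 -0.104   0.125 ]
427 228.9 [ 0.5803 -0.1498  0.095 ]
(280, 206) [0.6274 0.2088 0.0892]
(284, 211) [0.6185 0.2    0.0648]
(290, 216) [0.6061 0.1846 0.0671]
(284, 208) [0.6253 0.1999 0.0698]
time: 0.77
position: [0.261, -0.5678, 0.2191]
tool_rot: [1.0, -0.001, 0.0, -0.0]
ft_force: [0.5, -0.2, 0.1]
grip_width: 0.085
grip_force: 0.0
```

```bash
python3 -m pendant '[{"linear":[2.25,-3.24,0],"twist":0,"jaw":0.5},{"linear":[2.25,-3.24,0],"twist":0,"jaw":0.5},{"linear":[2.25,-3.24,0],"twist":0,"jaw":0.5},{"linear":[2.25,-3.24,0],"twist":0,"jaw":0.5},{"linear":[2.25,-3.24,0],"twist":0,"jaw":0.5},{"linear":[2.25,-3.24,0],"twist":0,"jaw":0.5},{"linear":[2.25,-3.24,0],"twist":0,"jaw":0.5},{"linear":[2.25,-3.24,0],"twist":0,"jaw":0.5},{"linear":[2.25,-3.24,0],"twist":0,"jaw":0.5},{"linear":[2.25,-3.24,0],"twist":0,"jaw":0.5},{"linear":[2.25,-3.24,0],"twist":0,"jaw":0.5},{"linear":[2.25,-3.24,0],"twist":0,"jaw":0.5}]'
python3 -m pendant '[{"linear":[0,0,3],"twist":0,"jaw":0.5},{"linear":[0,0,3],"twist":0,"jaw":0.5},{"linear":[0,0,0],"twist":0,"jaw":0.5},{"linear":[0,0,0],"twist":0,"jaw":0.5}]'
```

```text
time: 1.77
position: [0.532, -0.1774, 0.2194]
tool_rot: [1.0, 0.001, 0.0, 0.0]
ft_force: [-0.1, -0.4, -0.6]
grip_width: 0.0433
grip_force: 0.0
time: 2.1
position: [0.5301, -0.1783, 0.158]
tool_rot: [1.0, 0.001, -0.002, -0.001]
ft_force: [0.3, -0.2, -0.8]
grip_width: 0.0434
grip_force: 0.0
```

```bash
python3 -m pendant '[{"linear":[0,0,3],"twist":0,"jaw":0.5},{"linear":[0,0,3],"twist":0,"jaw":0.5},{"linear":[0,0,3],"twist":0,"jaw":0.5},{"linear":[0,0,2.4],"twist":0,"jaw":0.5},{"linear":[0,0,0],"twist":0,"jaw":0.5},{"linear":[0,0,0],"twist":0,"jaw":0.1},{"linear":[0,0,0],"twist":0,"jaw":0.1},{"linear":[0,0,0],"twist":0,"jaw":0.1},{"linear":[0,0,0],"twist":0,"jaw":0.1},{"linear":[0,0,0],"twist":0,"jaw":0.1}]' 25
```

```text
time: 2.93
position: [0.532, -0.1797, 0.0467]
tool_rot: [1.0, -0.0, 0.001, 0.001]
ft_force: [0.4, 0.5, 0.6]
grip_width: 0.0179
grip_force: 0.0
```

```bash
python3 -m pendant '[{"linear":[0,0,0],"twist":0,"jaw":0.1},{"linear":[0,0,0],"twist":0,"jaw":0.1},{"linear":[0,0,0],"twist":0,"jaw":0.1}]'; python3 - <<'E'
from h import *
t=get('top'); s=get('scene'); print(robot.get_obs()['position'])
w=np.hstack([cv2.resize(t['color'][200:270,390:470],(400,350),interpolation=2),cv2.resize(s['color'][165:235,210:290],(400,350),interpolation=2)]);cv2.imwrite('pics/z2.png',w)
E
```

```text
time: 3.18
position: [0.5312, -0.1791, 0.0455]
tool_rot: [1.0, -0.0, 0.0, 0.0]
ft_force: [-0.5, -0.3, 0.2]
grip_width: 0.0099
grip_force: 0.0
[ 0.5311196  -0.17907979  0.04516558]
```

View pics/z2.png

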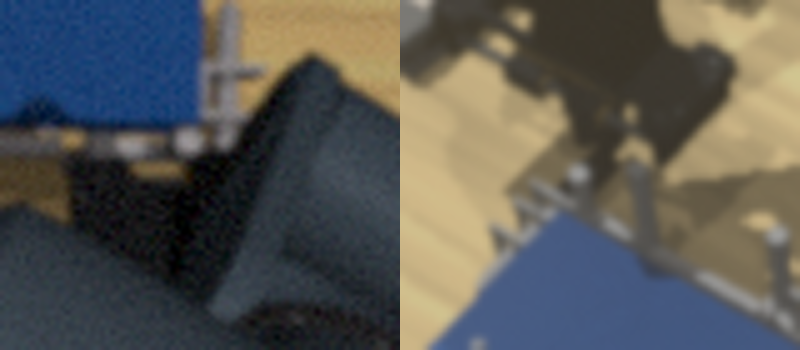

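The gripper closed to 10 mm without force: it missed the handle, most likely passing above it. I'll lift and measure the handle's height.

```bash
python3 -m pendant '[{"linear":[0,0,0],"twist":0,"jaw":0.5},{"linear":[0,0,0],"twist":0,"jaw":0.5},{"linear":[0,0,0],"twist":0,"jaw":0.5},{"linear":[0,0,0],"twist":0,"jaw":0.5},{"linear":[0,0,0],"twist":0,"jaw":0.5},{"linear":[0,0,-4],"twist":0,"jaw":0.5},{"linear":[0,0,-4],"twist":0,"jaw":0.5},{"linear":[0,4,-4],"twist":0,"jaw":0.5},{"linear":[0,4,-4],"twist":0,"jaw":0.5},{"linear":[0,4,0],"twist":0,"jaw":0.5},{"linear":[0,4,0],"twist":0,"jaw":0.5},{"linear":[0,4,0],"twist":0,"jaw":0.5}]'; python3 - <<'E'
from h import *
t=get('top'); s=get('scene')
for v in range(232,256,2): print(v,t['color'][v,434].tolist(),dep(t,434,v).round(4))
w=np.hstack([cv2.resize(t['color'][200:270,390:470],(400,350),interpolation=2),cv2.resize(s['color'][165:235,210:290],(400,350),interpolation=2)]);cv2.imwrite('pics/z3.png',w)
E
```

```text
time: 4.28
position: [0.5312, -0.3597, 0.1853]
tool_rot: [1.0, 0.0, 0.001, 0.001]
ft_force: [0.5, -0.2, -0.3]
grip_width: 0.0434
grip_force: 0.0
232 [103, 101, 102] [ 0.5788 -0.1777  0.038 ]
234 [37, 37, 35] [ 0.5742 -0.1786  0.0334]
236 [3, 6, 2] [ 0.5686 -0.1775  0.0395]
238 [16, 19, 18] [ 0.5633 -0.1771  0.042 ]
240 [10, 19, 9] [ 0.5588 -0.1783  0.0359]
242 [26, 31, 29] [ 0.5534 -0.1776  0.0402]
244 [8, 17, 18] [ 0.5484 -0.1777  0.0397]
246 [13, 10, 8] [ 0.5435 -0.1782  0.0374]
248 [13, 15, 14] [ 0.538  -0.177   0.0442]
250 [24, 18, 15] [ 0.5333 -0.1779  0.0399]
252 [44, 64, 78] [ 0.5282 -0.1779  0.0403]
254 [87, 133, 161] [ 0.5257 -0.1855 -0.    ]
```

View pics/z3.png

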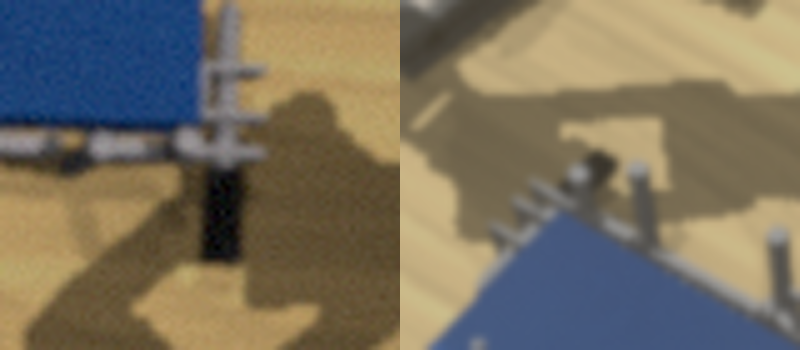

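```bash
python3 - <<'E'
from h import *
print(robot.nose_length, [a for a in dir(robot) if a[0]!='_']); o=robot.get_obs(); p=o['position'];print(p,o['grip_width'])
s=get('scene'); im=s['color'].copy()
for dy in(-.0217,.0217):
  for dz in (-.017,0,.034): 
    u,v=proj(s,p+[0,dy,dz]); print(dy,dz,round(u,1),round(v,1)); cv2.circle(im,(int(round(u)),int(round(v))),1,(0,0,255),-1)
u,v=map(int,proj(s,p)); a=im[max(0,v-55):v+35,u-60:u+60]; cv2.imwrite('pics/z4.png',cv2.resize(a,(800,600),interpolation=2)); print(u,v)
E
```

```text
0.017 ['Unreachable', 'get_obs', 'hand_in', 'nose_length']
[ 0.53128801 -0.36539308  0.18461385] 0.04363282652361634
-0.0217 -0.017 194.5 142.5
-0.0217 0 193.3 138.7
-0.0217 0.034 190.9 130.8
0.0217 -0.017 204.7 147.9
0.0217 0 203.6 144.1
0.0217 0.034 201.4 136.2
198 141
```

View pics/z4.png

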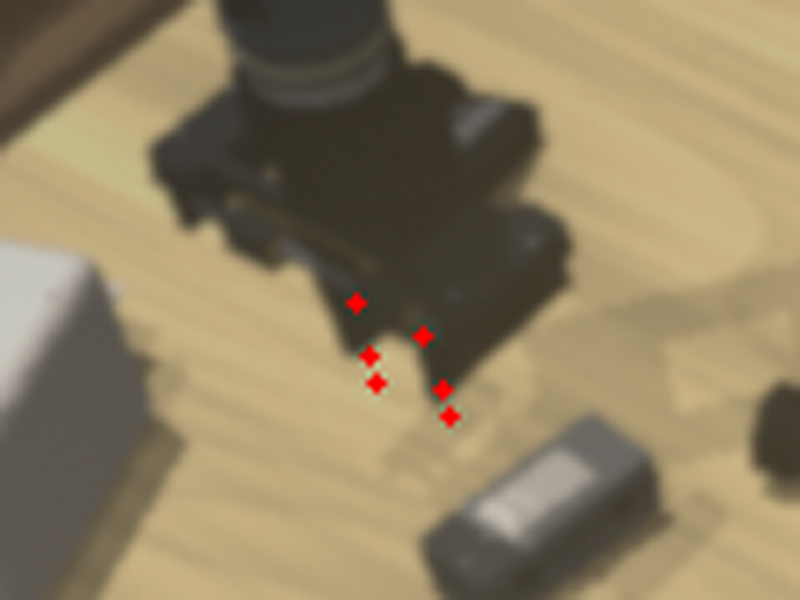

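The dots show that at this opening the real tips end near TCP level, so I need to go about 1 cm lower.

```bash
python3 -m pendant '[{"linear":[-0.25,-4,0],"twist":0,"jaw":0.5},{"linear":[0,-4,0],"twist":0,"jaw":0.5},{"linear":[0,-4,0],"twist":0,"jaw":0.5},{"linear":[0,-4,0],"twist":0,"jaw":0.5},{"linear":[0,-2.7,4],"twist":0,"jaw":0.5},{"linear":[0,0,4],"twist":0,"jaw":0.5},{"linear":[0,0,3],"twist":0,"jaw":0.5},{"linear":[0,0,2],"twist":0,"jaw":0.5},{"linear":[0,0,1],"twist":0,"jaw":0.5},{"linear":[0,0,1],"twist":0,"jaw":0.5}]'
python3 -m pendant '[{"linear":[0,0,0],"twist":0,"jaw":0.1},{"linear":[0,0,0],"twist":0,"jaw":0.1},{"linear":[0,0,0],"twist":0,"jaw":0.1},{"linear":[0,0,0],"twist":0,"jaw":0.1},{"linear":[0,0,0],"twist":0,"jaw":0.1},{"linear":[0,0,0],"twist":0,"jaw":0.1},{"linear":[0,0,0],"twist":0,"jaw":0.1}]' 25
```

```text
time: 5.27
position: [0.528, -0.1733, 0.0386]
tool_rot: [1.0, 0.0, -0.001, -0.001]
ft_force: [-0.0, -1.2, 0.3]
grip_width: 0.0437
grip_force: 0.0
time: 5.85
position: [0.5289, -0.175, 0.0401]
tool_rot: [1.0, -0.0, 0.0, 0.0]
ft_force: [-0.8, -0.6, 0.7]
grip_width: 0.0105
grip_force: 0.0
```

```bash
python3 -m pendant '[{"linear":[0,0,0],"twist":0,"jaw":0.5},{"linear":[0,0.3,0],"twist":0,"jaw":0.5},{"linear":[0,0,0],"twist":0,"jaw":0.5},{"linear":[0,0,0],"twist":0,"jaw":0.5},{"linear":[0,0,0.5],"twist":0,"jaw":0.5},{"linear":[0,0,0.5],"twist":0,"jaw":0.5},{"linear":[0,0,0.2],"twist":0,"jaw":0.5},{"linear":[0,0,0],"twist":0,"jaw":0.5}]' 25
python3 -m pendant '[{"linear":[0,0,0],"twist":0,"jaw":0.1},{"linear":[0,0,0],"twist":0,"jaw":0.1},{"linear":[0,0,0],"twist":0,"jaw":0.1},{"linear":[0,0,0],"twist":0,"jaw":0.1},{"linear":[0,0,0],"twist":0,"jaw":0.1},{"linear":[0,0,0],"twist":0,"jaw":0.1},{"linear":[0,0,0],"twist":0,"jaw":0.1}]' 25
```

```text
time: 6.52
position: [0.528, -0.1774, 0.0266]
tool_rot: [1.0, -0.0, -0.001, -0.001]
ft_force: [-0.6, 0.1, 0.6]
grip_width: 0.0428
grip_force: 0.0
time: 7.1
position: [0.5287, -0.1778, 0.0277]
tool_rot: [1.0, -0.0, 0.0, 0.0]
ft_force: [-1.0, 0.5, 0.6]
grip_width: 0.0191
grip_force: 24.8
```

Gripped (19 mm, 25 N). Pull 25 mm, then regrip nearer the pin_grip point.

```bash
python3 -m pendant '[{"linear":[-0.5,0,0],"twist":0,"jaw":0.1},{"linear":[-0.5,0,0],"twist":0,"jaw":0.1},{"linear":[-0.5,0,0],"twist":0,"jaw":0.1},{"linear":[-0.5,0,0],"twist":0,"jaw":0.1},{"linear":[-0.5,0,0],"twist":0,"jaw":0.1},{"linear":[0,0,0],"twist":0,"jaw":0.1}]' 
python3 -m pendant '[{"linear":[0,0,0],"twist":0,"jaw":0.45},{"linear":[0,0,0],"twist":0,"jaw":0.45},{"linear":[0,0,0],"twist":0,"jaw":0.45},{"linear":[0.7,0,0],"twist":0,"jaw":0.45},{"linear":[0.7,0,0],"twist":0,"jaw":0.45},{"linear":[0.7,0,0],"twist":0,"jaw":0.45},{"linear":[0,0,0],"twist":0,"jaw":0.1},{"linear":[0,0,0],"twist":0,"jaw":0.1},{"linear":[0,0,0],"twist":0,"jaw":0.1},{"linear":[0,0,0],"twist":0,"jaw":0.1},{"linear":[0,0,0],"twist":0,"jaw":0.1},{"linear":[0,0,0],"twist":0,"jaw":0.1}]' 40
```

```text
time: 7.6
position: [0.5017, -0.1772, 0.0274]
tool_rot: [1.0, -0.0, -0.001, -0.001]
ft_force: [-0.6, -0.0, -1.2]
grip_width: 0.0191
grip_force: 24.8
time: 8.6
position: [0.5243, -0.1777, 0.0275]
tool_rot: [1.0, -0.0, -0.0, -0.0]
ft_force: [-0.0, 0.2, 1.2]
grip_width: 0.011
grip_force: 0.0
```

```bash
python3 -m pendant '[{"linear":[0,0,0],"twist":0,"jaw":0.5},{"linear":[0,0,0],"twist":0,"jaw":0.5},{"linear":[0,0,0],"twist":0,"jaw":0.5},{"linear":[0,0,0],"twist":0,"jaw":0.5},{"linear":[0,0,0],"twist":0,"jaw":0.5},{"linear":[0,0,-4],"twist":0,"jaw":0.5},{"linear":[0,0,-4],"twist":0,"jaw":0.5},{"linear":[0,4,-4],"twist":0,"jaw":0.5},{"linear":[0,4,-4],"twist":0,"jaw":0.5},{"linear":[0,4,0],"twist":0,"jaw":0.5},{"linear":[0,4,0],"twist":0,"jaw":0.5},{"linear":[0,4,0],"twist":0,"jaw":0.5}]'; python3 - <<'E'
from h import *
t=get('top'); s=get('scene')
for v in range(230,276,3): print(v,t['color'][v,434].tolist(),dep(t,434,v).round(4))
w=np.hstack([cv2.resize(t['color'][200:270,390:470],(400,350),interpolation=2),cv2.resize(s['color'][165:235,210:290],(400,350),interpolation=2)]);cv2.imwrite('pics/z5.png',w)
E
```

```text
time: 9.6
position: [0.5247, -0.3583, 0.1678]
tool_rot: [1.0, 0.0, 0.001, 0.001]
ft_force: [0.3, 0.5, 0.0]
grip_width: 0.0438
grip_force: 0.0
230 [129, 126, 132] [ 0.5824 -0.1749  0.0522]
233 [111, 105, 111] [ 0.5765 -0.1781  0.0357]
236 [127, 129, 128] [ 0.5689 -0.1782  0.0357]
239 [79, 81, 84] [ 0.562  -0.1797  0.0287]
242 [66, 63, 66] [ 0.5543 -0.1796  0.0293]
245 [30, 29, 29] [ 0.5465 -0.1792  0.0322]
248 [0, 0, 0] [ 0.5391 -0.1799  0.0289]
251 [6, 0, 0] [ 0.5312 -0.179   0.0341]
254 [27, 26, 26] [ 0.5243 -0.1811  0.0235]
257 [23, 25, 19] [ 0.5165 -0.1807  0.026 ]
260 [16, 10, 9] [ 0.5089 -0.1808  0.026 ]
263 [48, 65, 76] [ 0.5013 -0.1808  0.0265]
266 [85, 129, 154] [ 0.4948 -0.1858  0.0007]
269 [99, 149, 179] [ 0.4873 -0.1866 -0.0029]
272 [93, 145, 170] [ 0.4793 -0.1855  0.0035]
275 [103, 153, 187] [ 0.4719 -0.1872 -0.005 ]
```

View pics/z5.png

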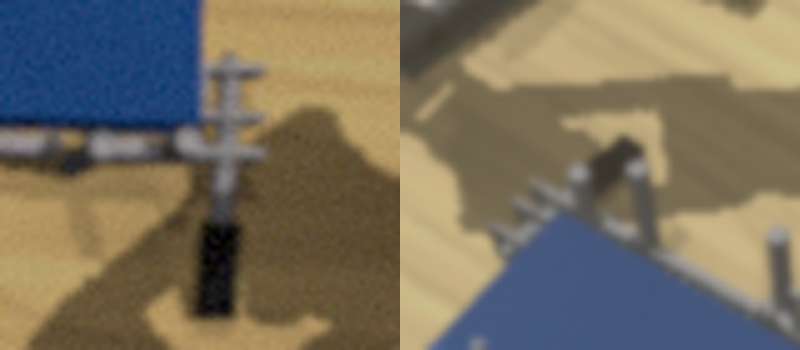

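The pin is 26 mm out and drooping (handle top 26–33 mm), so the real tips sit above TCP; I must go deeper.

```bash
python3 -m pendant '[{"linear":[0,-4,0],"twist":0,"jaw":0.5},{"linear":[0,-4,0],"twist":0,"jaw":0.5},{"linear":[0,-4,0],"twist":0,"jaw":0.5},{"linear":[0,-4,0],"twist":0,"jaw":0.5},{"linear":[0,-1.8,4],"twist":0,"jaw":0.5},{"linear":[0,0,4],"twist":0,"jaw":0.5},{"linear":[0,0,4],"twist":0,"jaw":0.5},{"linear":[0,0,2],"twist":0,"jaw":0.5},{"linear":[0,0,1],"twist":0,"jaw":0.5},{"linear":[0,0,0.5],"twist":0,"jaw":0.5},{"linear":[0,0,0],"twist":0,"jaw":0.5}]'
python3 -m pendant '[{"linear":[0,0,0],"twist":0,"jaw":0.1},{"linear":[0,0,0],"twist":0,"jaw":0.1},{"linear":[0,0,0],"twist":0,"jaw":0.1},{"linear":[0,0,0],"twist":0,"jaw":0.1},{"linear":[0,0,0],"twist":0,"jaw":0.1},{"linear":[0,0,0],"twist":0,"jaw":0.1},{"linear":[0,0,0],"twist":0,"jaw":0.1}]' 30
```

```text
time: 10.62
position: [0.5245, -0.1793, 0.013]
tool_rot: [1.0, -0.0, -0.0, -0.0]
ft_force: [0.6, -0.8, 0.8]
grip_width: 0.0435
grip_force: 0.0
time: 11.2
position: [0.5252, -0.1799, 0.014]
tool_rot: [1.0, -0.0, 0.001, 0.0]
ft_force: [0.1, 0.8, 2.5]
grip_width: 0.0195
grip_force: 30.0
```

```bash
python3 -m pendant '[{"linear":[0,0,-0.3],"twist":0,"jaw":0.1},{"linear":[0,0,-0.3],"twist":0,"jaw":0.1},{"linear":[-0.5,0,0],"twist":0,"jaw":0.1},{"linear":[-1,0,0],"twist":0,"jaw":0.1},{"linear":[-1,0,0],"twist":0,"jaw":0.1},{"linear":[-1,0,0],"twist":0,"jaw":0.1}]'
python3 -m pendant '[{"linear":[-1,0,0],"twist":0,"jaw":0.1},{"linear":[-1,0,0],"twist":0,"jaw":0.1},{"linear":[-1,0,0],"twist":0,"jaw":0.1},{"linear":[-1,0,0],"twist":0,"jaw":0.1},{"linear":[-0.5,0,0],"twist":0,"jaw":0.1},{"linear":[0,0,0],"twist":0,"jaw":0.1}]'
```

```text
time: 11.7
position: [0.4878, -0.1791, 0.0193]
tool_rot: [1.0, -0.0, -0.001, -0.0]
ft_force: [0.6, 0.4, -1.3]
grip_width: 0.0197
grip_force: 30.0
time: 12.2
position: [0.4428, -0.1791, 0.0194]
tool_rot: [1.0, -0.001, -0.001, -0.001]
ft_force: [0.8, 0.4, -0.7]
grip_width: 0.0194
grip_force: 30.0
```

```bash
python3 -m pendant '[{"linear":[0,2,0],"twist":0,"jaw":0.1},{"linear":[0,2.5,0],"twist":0,"jaw":0.1},{"linear":[0,2.5,0],"twist":0,"jaw":0.1},{"linear":[0,0,0.4],"twist":0,"jaw":0.1},{"linear":[0,0,0.4],"twist":0,"jaw":0.1},{"linear":[0,0,0.4],"twist":0,"jaw":0.1},{"linear":[0,0,0],"twist":0,"jaw":0.1}]';python3 - <<'E'
from h import *
t=get('top'); s=get('scene')
w=np.hstack([cv2.resize(t['color'][200:280,390:470],(400,400),interpolation=2),cv2.resize(s['color'][140:220,200:280],(400,400),interpolation=2)]);cv2.imwrite('pics/z6.png',w)
E
```

```text
time: 12.78
position: [0.4437, -0.248, 0.0065]
tool_rot: [1.0, 0.0, -0.001, -0.001]
ft_force: [0.4, 0.3, -1.0]
grip_width: 0.0196
grip_force: 30.0
```

View pics/z6.png

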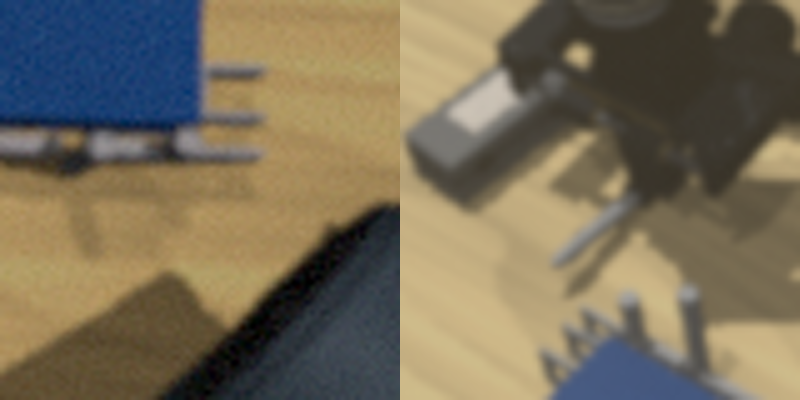

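The pin is out of all plates, held level, just above the counter.

```bash
python3 -m pendant '[{"linear":[0,0,0.3],"twist":0,"jaw":0.1},{"linear":[0,0,0.3],"twist":0,"jaw":0.1},{"linear":[0,0,0],"twist":0,"jaw":0.1}]'; python3 -m pendant '[{"linear":[0,0,0.2],"twist":0,"jaw":0.1},{"linear":[0,0,0.2],"twist":0,"jaw":0.1},{"linear":[0,0,0],"twist":0,"jaw":0.1}]'
```

```text
time: 13.13
position: [0.4455, -0.2491, 0.0019]
tool_rot: [1.0, -0.0, 0.001, 0.0]
ft_force: [2.2, 1.9, 3.1]
grip_width: 0.0197
grip_force: 30.0
time: 13.38
position: [0.4461, -0.2491, -0.0008]
tool_rot: [1.0, -0.0, 0.001, 0.0]
ft_force: [2.8, 4.1, 13.2]
grip_width: 0.0196
grip_force: 30.0
```

```bash
python3 -m pendant '[{"linear":[0,0,0],"twist":0,"jaw":0.4},{"linear":[0,0,0],"twist":0,"jaw":0.4},{"linear":[0,0,0],"twist":0,"jaw":0.4},{"linear":[0,0,0],"twist":0,"jaw":0.4},{"linear":[0,0,-2],"twist":0,"jaw":0.4},{"linear":[0,0,-4],"twist":0,"jaw":0.4},{"linear":[0,0,-4],"twist":0,"jaw":0.4},{"linear":[0,0,-4],"twist":0,"jaw":0.4}]'; python3 -m pendant '[{"linear":[3.3,-2.5,0],"twist":0,"jaw":0.4},{"linear":[3.3,-2.5,0],"twist":0,"jaw":0.4},{"linear":[3.3,-2.5,0],"twist":0,"jaw":0.4},{"linear":[3.5,-2.4,0],"twist":0,"jaw":0.4},{"linear":[0,0,0],"twist":0,"jaw":0.4},{"linear":[0,0,0],"twist":0,"jaw":0.4}]'
python3 - <<'E'
from h import *
t=get('top'); hsv=cv2.cvtColor(t['color'],cv2.COLOR_BGR2HSV)
for x in (.43,.45,.48,.52,.55): print(x,[ (round(u),round(v)) for u,v in [proj(t,(x,-.249,.01))]])
w=cv2.resize(t['color'][225:325,390:520],(780,600),interpolation=2);cv2.imwrite('pics/z7.png',w)
E
```

```text
time: 14.05
position: [0.4438, -0.2491, 0.1382]
tool_rot: [1.0, -0.0, -0.001, -0.001]
ft_force: [1.3, -1.2, 0.3]
grip_width: 0.0347
grip_force: 0.0
time: 14.55
position: [0.5791, -0.1495, 0.1369]
tool_rot: [1.0, 0.002, -0.0, 0.0]
ft_force: [-0.6, 0.3, 0.0]
grip_width: 0.0349
grip_force: 0.0
0.43 [(459, 292)]
0.45 [(459, 284)]
0.48 [(459, 272)]
0.52 [(460, 257)]
0.55 [(460, 245)]
```

```bash
python3 -m pendant '[{"linear":[0,0,2.5],"twist":0,"jaw":0.4},{"linear":[0,0,2],"twist":0,"jaw":0.4},{"linear":[0,0,1.5],"twist":0,"jaw":0.4},{"linear":[0,0,1.4],"twist":0,"jaw":0.4},{"linear":[0,0,0],"twist":0,"jaw":0.4},{"linear":[0,0,0],"twist":0,"jaw":0.05},{"linear":[0,0,0],"twist":0,"jaw":0.05},{"linear":[0,0,0],"twist":0,"jaw":0.05},{"linear":[0,0,0],"twist":0,"jaw":0.05},{"linear":[0,0,0],"twist":0,"jaw":0.05},{"linear":[0,0,0],"twist":0,"jaw":0.05}]' 15
```

```text
time: 15.52
position: [0.578, -0.1503, 0.0644]
tool_rot: [1.0, -0.0, 0.0, -0.0]
ft_force: [0.1, 4.1, 4.1]
grip_width: 0.0131
grip_force: 15.0
```

```bash
python3 -c "
from h import *
o=robot.get_obs();print(o['q'].round(3),o['position'],o['ft_force'],o['moment'])"; python3 -m pendant '[{"linear":[-0.56,0,0],"twist":7,"jaw":0.05},{"linear":[-0.56,0,0],"twist":7,"jaw":0.05},{"linear":[-0.56,0,0],"twist":7,"jaw":0.05},{"linear":[-0.56,0,0],"twist":7,"jaw":0.05}]' 15;python3 -c "
from h import *
o=robot.get_obs();print(o['q'].round(3),o['position'],o['ft_force'],o['moment'], R.from_quat(o['tool_rot']).as_euler('zyx',degrees=True))"
```

```text
[-4.420e-01  7.000e-01  1.623e+00  1.000e-03  8.190e-01  1.129e+00] [ 0.57796883 -0.15028739  0.06437348] [0.10650715 4.11936379 4.05238268] [ 0.61735586  0.21156213 -0.02157142]
time: 15.85
position: [0.5561, -0.1455, 0.0643]
tool_rot: [0.97, -0.245, 0.0, -0.001]
ft_force: [0.7, 6.5, 4.5]
grip_width: 0.0135
grip_force: 15.0
[-0.451  0.679  1.682  0.002  0.781  1.613] [ 0.55613403 -0.14549192  0.06427997] [0.69947303 6.49426226 4.46123102] [1.22359053 0.00367401 0.15590371] [ 2.83463579e+01  3.11522006e-02 -1.79905569e+02]
```

```bash
python3 -m pendant '[{"linear":[-0.56,-0.15,0],"twist":7,"jaw":0.05},{"linear":[-0.56,0,0],"twist":7,"jaw":0.05},{"linear":[-0.56,0,0],"twist":7,"jaw":0.05},{"linear":[-0.56,0,0],"twist":7,"jaw":0.05}]' 15;python3 -m pendant '[{"linear":[-0.56,0,0],"twist":7,"jaw":0.05},{"linear":[-0.56,0,0],"twist":7,"jaw":0.05},{"linear":[-0.56,0,0],"twist":7,"jaw":0.05},{"linear":[-0.56,0,0],"twist":7,"jaw":0.05}]' 15;python3 -c "
from h import *
o=robot.get_obs();print(o['q'].round(3),o['position'],o['ft_force'],o['moment'])"
```

```text
time: 16.18
position: [0.5397, -0.1316, 0.0644]
tool_rot: [0.882, -0.472, 0.001, -0.0]
ft_force: [0.5, 2.7, 4.0]
grip_width: 0.0136
grip_force: 15.0
time: 16.52
position: [0.5312, -0.1115, 0.0644]
tool_rot: [0.741, -0.671, 0.001, -0.0]
ft_force: [-0.6, 1.6, 4.3]
grip_width: 0.0133
grip_force: 15.0
[-4.130e-01  6.510e-01  1.765e+00 -1.000e-03  7.230e-01  2.630e+00] [ 0.5312295  -0.11149181  0.06440305] [-0.63670558  1.63542711  4.25729424] [0.41780015 0.00133429 0.12572426]
```

```bash
python3 -m pendant '[{"linear":[0,0,0],"twist":0,"jaw":0.35},{"linear":[0,0,0],"twist":0,"jaw":0.35},{"linear":[0,0,0],"twist":0,"jaw":0.35},{"linear":[0,0,0],"twist":0,"jaw":0.35},{"linear":[0,0,0],"twist":-7,"jaw":0.35},{"linear":[0,0,0],"twist":-7,"jaw":0.35},{"linear":[0,0,0],"twist":-7,"jaw":0.35},{"linear":[0,0,0],"twist":-7,"jaw":0.35},{"linear":[0,0,0],"twist":-7,"jaw":0.35},{"linear":[0,0,0],"twist":-7,"jaw":0.35},{"linear":[0,0,0],"twist":-7,"jaw":0.35}]' 15;python3 -m pendant '[{"linear":[0,0,0],"twist":-7,"jaw":0.35},{"linear":[0,0,0],"twist":-7,"jaw":0.35},{"linear":[0,0,0],"twist":-7,"jaw":0.35},{"linear":[0,0,0],"twist":-7,"jaw":0.35},{"linear":[0,0,0],"twist":-7,"jaw":0.35},{"linear":[0,0,0],"twist":0,"jaw":0.05},{"linear":[0,0,0],"twist":0,"jaw":0.05},{"linear":[0,0,0],"twist":0,"jaw":0.05},{"linear":[0,0,0],"twist":0,"jaw":0.05},{"linear":[0,0,0],"twist":0,"jaw":0.05}]' 15
```

```text
time: 17.43
position: [0.5308, -0.112, 0.0632]
tool_rot: [0.955, -0.297, -0.0, 0.0]
ft_force: [0.6, -0.4, 0.6]
grip_width: 0.0303
grip_force: 0.0
time: 18.27
position: [0.5302, -0.1118, 0.0633]
tool_rot: [1.0, -0.001, -0.0, 0.0]
ft_force: [-1.1, -1.8, 0.1]
grip_width: 0.0133
grip_force: 15.0
```

```bash
python3 -m pendant '[{"linear":[0,-0.56,0],"twist":7,"jaw":0.05},{"linear":[0,-0.56,0],"twist":7,"jaw":0.05},{"linear":[0,-0.56,0],"twist":7,"jaw":0.05},{"linear":[0,-0.56,0],"twist":7,"jaw":0.05},{"linear":[0,-0.56,0],"twist":7,"jaw":0.05},{"linear":[0,-0.56,0],"twist":7,"jaw":0.05}]' ;python3 -m pendant '[{"linear":[0,-0.56,0],"twist":7,"jaw":0.05},{"linear":[0,-0.56,0],"twist":7,"jaw":0.05},{"linear":[0,-0.56,0],"twist":7,"jaw":0.05},{"linear":[0,-0.56,0],"twist":7,"jaw":0.05},{"linear":[0,-0.56,0],"twist":7,"jaw":0.05}]'
```

```text
time: 18.77
position: [0.5383, -0.0789, 0.0633]
tool_rot: [0.932, -0.362, -0.003, -0.0]
ft_force: [-3.7, 0.9, 2.1]
grip_width: 0.0135
grip_force: 15.0
time: 19.18
position: [0.5596, -0.0611, 0.0632]
tool_rot: [0.78, -0.626, -0.005, 0.0]
ft_force: [-5.4, 8.7, 5.3]
grip_width: 0.0133
grip_force: 15.0
```

```bash
python3 -m pendant '[{"linear":[0,-0.56,0],"twist":7,"jaw":0.05},{"linear":[0,-0.56,0],"twist":5,"jaw":0.05},{"linear":[0,-0.4,0],"twist":3,"jaw":0.05},{"linear":[0,0,0],"twist":0,"jaw":0.05}]';python3 -m pendant '[{"linear":[0,-0.3,0],"twist":0,"jaw":0.05},{"linear":[0,-0.2,0],"twist":0,"jaw":0.05},{"linear":[0,0,0],"twist":0,"jaw":0.05}]'
```

```text
time: 19.52
position: [0.5712, -0.0587, 0.0628]
tool_rot: [-0.695, 0.719, 0.011, 0.003]
ft_force: [-6.7, 16.0, 9.6]
grip_width: 0.0134
grip_force: 15.0
time: 19.77
position: [0.5713, -0.0586, 0.0626]
tool_rot: [-0.696, 0.718, 0.015, -0.0]
ft_force: [-14.2, 13.8, 15.2]
grip_width: 0.0136
grip_force: 14.9
```

```bash
python3 -m pendant '[{"linear":[0,0,0],"twist":0,"jaw":0.35},{"linear":[0,0,0],"twist":0,"jaw":0.35},{"linear":[0,0,0],"twist":0,"jaw":0.35},{"linear":[0,0,0],"twist":0,"jaw":0.35},{"linear":[0,0,-3],"twist":0,"jaw":0.35},{"linear":[0,0,-3],"twist":0,"jaw":0.35},{"linear":[0,0,-3],"twist":0,"jaw":0.35},{"linear":[2.3,-0.2,0],"twist":0,"jaw":0.35},{"linear":[2.3,-0.2,0],"twist":0,"jaw":0.35},{"linear":[0,0,0],"twist":-7,"jaw":0.35},{"linear":[0,0,0],"twist":-7,"jaw":0.35},{"linear":[0,0,0],"twist":-7,"jaw":0.35}]';python3 -m pendant '[{"linear":[0,0,0],"twist":-7,"jaw":0.35},{"linear":[0,0,0],"twist":-7,"jaw":0.35},{"linear":[0,0,0],"twist":-7,"jaw":0.35},{"linear":[0,0,0],"twist":-7,"jaw":0.35},{"linear":[0,0,0],"twist":-7,"jaw":0.35},{"linear":[0,0,0],"twist":-7,"jaw":0.35},{"linear":[0,0,0],"twist":-7,"jaw":0.35},{"linear":[0,0,0],"twist":-7,"jaw":0.35},{"linear":[0,0,0],"twist":-7,"jaw":0.35},{"linear":[0,0,0],"twist":-7,"jaw":0.35},{"linear":[0,0,0],"twist":-7,"jaw":0.35},{"linear":[0,0,0],"twist":-7,"jaw":0.35}]'; python3 -m pendant '[{"linear":[0,0,0],"twist":-7,"jaw":0.35},{"linear":[0,0,0],"twist":-7,"jaw":0.35},{"linear":[0,0,0],"twist":-7,"jaw":0.35},{"linear":[0,0,0],"twist":-7,"jaw":0.35},{"linear":[0,0,0],"twist":-7,"jaw":0.35},{"linear":[0,0,0],"twist":-7,"jaw":0.35},{"linear":[0,0,0],"twist":-7,"jaw":0.35},{"linear":[0,0,0],"twist":-7,"jaw":0.35},{"linear":[0,0,0],"twist":-7,"jaw":0.35},{"linear":[0,0,0],"twist":-7,"jaw":0.35},{"linear":[0,0,0],"twist":-7,"jaw":0.35},{"linear":[0,0,0],"twist":0,"jaw":0.35}]'; python3 - <<'E'
from h import *
s=get('scene'); t=get('top'); w=np.hstack([cv2.resize(t['color'][190:270,340:460],(400,267),interpolation=2),cv2.resize(s['color'][165:245,220:340],(400,267),interpolation=2)])
cv2.imwrite('pics/z8.png',w); print(robot.get_obs()['q'].round(2))
E
```

```text
time: 20.77
position: [0.5854, -0.1139, 0.1534]
tool_rot: [0.817, -0.577, -0.0, -0.005]
ft_force: [0.3, -0.4, -0.1]
grip_width: 0.0304
grip_force: 0.0
time: 21.77
position: [0.5854, -0.1133, 0.1532]
tool_rot: [0.993, 0.119, 0.003, -0.004]
ft_force: [-0.0, 0.6, 0.3]
grip_width: 0.0307
grip_force: 0.0
time: 22.77
position: [0.5853, -0.1132, 0.1532]
tool_rot: [0.705, 0.71, 0.004, -0.001]
ft_force: [-0.4, -0.4, -0.0]
grip_width: 0.0302
grip_force: 0.0
[-0.38  0.57  1.57  0.01  1.   -0.39]
```

View pics/z8.png

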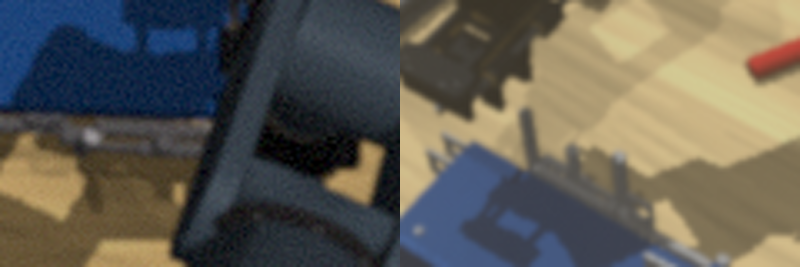

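C is folded onto B (short post lies between the two tall ones). Now pull_b.

```bash
python3 -m pendant '[{"linear":[0.92,-0.98,0],"twist":-7,"jaw":0.35},{"linear":[0,0,0],"twist":-7,"jaw":0.35},{"linear":[0,0,0],"twist":-7,"jaw":0.35},{"linear":[0,0,0],"twist":-7,"jaw":0.35},{"linear":[0,0,3],"twist":0,"jaw":0.35},{"linear":[0,0,2],"twist":0,"jaw":0.35},{"linear":[0,0,1.5],"twist":0,"jaw":0.35}]';python3 -m pendant '[{"linear":[0,0,0],"twist":0,"jaw":0.05},{"linear":[0,0,0],"twist":0,"jaw":0.05},{"linear":[0,0,0],"twist":0,"jaw":0.05},{"linear":[0,0,0],"twist":0,"jaw":0.05},{"linear":[0,0,0],"twist":0,"jaw":0.05}]' 20
```

```text
time: 23.45
position: [0.5747, -0.1033, 0.0868]
tool_rot: [0.514, 0.858, 0.004, -0.001]
ft_force: [-0.1, 0.5, 0.1]
grip_width: 0.0305
grip_force: 0.0
time: 23.87
position: [0.5762, -0.1036, 0.0892]
tool_rot: [0.513, 0.858, 0.005, 0.0]
ft_force: [1.6, 1.7, -0.8]
grip_width: 0.0135
grip_force: 20.0
```

```bash
python3 -m pendant '[{"linear":[0.58,-1.1,0],"twist":7,"jaw":0.05},{"linear":[0.58,-1.1,0],"twist":7,"jaw":0.05},{"linear":[0.58,-1.1,0],"twist":7,"jaw":0.05},{"linear":[0.58,-1.1,0],"twist":7,"jaw":0.05}]' 20
```

```text
time: 24.2
position: [0.5276, -0.094, 0.0892]
tool_rot: [0.708, 0.706, 0.006, -0.001]
ft_force: [4.6, 6.4, 0.2]
grip_width: 0.0133
grip_force: 20.0
```

```bash
python3 -m pendant '[{"linear":[0.58,-1.1,0],"twist":7,"jaw":0.05},{"linear":[0.58,-1.1,0],"twist":7,"jaw":0.05},{"linear":[0.58,-1.1,0],"twist":7,"jaw":0.05},{"linear":[0.58,-1.1,0],"twist":7,"jaw":0.05}]' 20;python3 -m pendant '[{"linear":[0.58,-1.1,0],"twist":7,"jaw":0.05},{"linear":[0.58,-1.1,0],"twist":7,"jaw":0.05},{"linear":[0.58,-1.1,0],"twist":7,"jaw":0.05},{"linear":[0.58,-1.1,0],"twist":7,"jaw":0.05}]' 20
```

```text
time: 24.53
position: [0.4889, -0.0644, 0.0892]
tool_rot: [0.857, 0.515, 0.005, -0.001]
ft_force: [3.3, 3.4, -1.9]
grip_width: 0.0133
grip_force: 20.0
time: 24.87
position: [0.4686, -0.0195, 0.0893]
tool_rot: [0.956, 0.292, 0.004, -0.003]
ft_force: [3.0, 0.5, -4.4]
grip_width: 0.0133
grip_force: 20.0
```

```bash
python3 -m pendant '[{"linear":[0.58,-1.1,0],"twist":7,"jaw":0.05},{"linear":[0.58,-1.1,0],"twist":7,"jaw":0.05},{"linear":[0.58,-1.1,0],"twist":7,"jaw":0.05},{"linear":[0.58,-1.1,0],"twist":7,"jaw":0.05},{"linear":[0.58,-1.1,0],"twist":7,"jaw":0.05},{"linear":[0.58,-1.1,0],"twist":7,"jaw":0.05}]' 20;python3 -m pendant '[{"linear":[0.58,-1.1,0],"twist":7,"jaw":0.05},{"linear":[0.58,-1.1,0],"twist":7,"jaw":0.05},{"linear":[0.58,-1.1,0],"twist":7,"jaw":0.05},{"linear":[0.58,-1.1,0],"twist":7,"jaw":0.05}]' 20;python3 -c "
from h import *
print(robot.get_obs()['q'].round(2))"
```

```text
time: 25.37
position: [0.4823, 0.0523, 0.0894]
tool_rot: [0.998, -0.069, 0.002, -0.004]
ft_force: [2.5, -0.5, -8.3]
grip_width: 0.0134
grip_force: 20.0
time: 25.7
position: [0.5173, 0.0864, 0.0894]
tool_rot: [0.951, -0.308, 0.0, -0.004]
ft_force: [1.8, -2.3, -9.0]
grip_width: 0.0135
grip_force: 20.0
[-0.05  0.59  1.8   0.01  0.75  2.14]
```

```bash
python3 -m pendant '[{"linear":[0.58,-1.1,0],"twist":7,"jaw":0.05},{"linear":[0.58,-1.1,0],"twist":7,"jaw":0.05},{"linear":[0.58,-1.1,0],"twist":7,"jaw":0.05},{"linear":[0,0,0],"twist":0,"jaw":0.05}]' 20;python3 -m pendant '[{"linear":[0.4,-0.73,0],"twist":5,"jaw":0.05},{"linear":[0.2,-0.3,0],"twist":0,"jaw":0.05},{"linear":[0,0,0],"twist":0,"jaw":0.05}]' 20
```

```text
time: 26.03
position: [0.5539, 0.0991, 0.0894]
tool_rot: [0.88, -0.475, 0.0, -0.005]
ft_force: [2.0, 1.4, -5.9]
grip_width: 0.0133
grip_force: 20.0
time: 26.28
position: [0.563, 0.0999, 0.0894]
tool_rot: [0.859, -0.511, -0.002, -0.005]
ft_force: [0.5, 5.0, -6.9]
grip_width: 0.0132
grip_force: 20.0
```

```bash
python3 -m pendant '[{"linear":[0.19,-0.35,0],"twist":0,"jaw":0.05},{"linear":[0.1,-0.18,0],"twist":0,"jaw":0.05},{"linear":[0,0,0],"twist":0,"jaw":0.05}]' 20;python3 -m pendant '[{"linear":[0.19,-0.35,0],"twist":0,"jaw":0.05},{"linear":[0,0,0],"twist":0,"jaw":0.05}]' 20
```

```text
time: 26.53
position: [0.5656, 0.0999, 0.0894]
tool_rot: [0.859, -0.512, -0.005, -0.003]
ft_force: [-6.0, 5.1, -1.6]
grip_width: 0.0134
grip_force: 20.0
time: 26.7
position: [0.5656, 0.1, 0.0892]
tool_rot: [0.859, -0.512, -0.009, -0.001]
ft_force: [-12.0, 4.3, 3.7]
grip_width: 0.0135
grip_force: 20.0
```

```bash
python3 -m pendant '[{"linear":[0,0,0],"twist":0,"jaw":0.35},{"linear":[0,0,0],"twist":0,"jaw":0.35},{"linear":[0,0,0],"twist":0,"jaw":0.35},{"linear":[0,0,0],"twist":0,"jaw":0.35},{"linear":[0,0,-3],"twist":0,"jaw":0.35},{"linear":[0,0,-3],"twist":0,"jaw":0.35},{"linear":[0,0,-1],"twist":-7,"jaw":0.35},{"linear":[0,0,0],"twist":-7,"jaw":0.35},{"linear":[0,0,0],"twist":-7,"jaw":0.35},{"linear":[0,0,0],"twist":-7,"jaw":0.35},{"linear":[0,0,0],"twist":-7,"jaw":0.35},{"linear":[0,0,0],"twist":-7,"jaw":0.35}]';python3 -m pendant '[{"linear":[0,0,0],"twist":-7,"jaw":0.35},{"linear":[0,0,0],"twist":-7,"jaw":0.35},{"linear":[0,0,0],"twist":-7,"jaw":0.35},{"linear":[0,0,0],"twist":-7,"jaw":0.35},{"linear":[0,0,0],"twist":-7,"jaw":0.35},{"linear":[0,0,0],"twist":-7,"jaw":0.35},{"linear":[0,0,0],"twist":-7,"jaw":0.35},{"linear":[0,0,0],"twist":-7,"jaw":0.35},{"linear":[0,0,0],"twist":-7,"jaw":0.35},{"linear":[0,0,0],"twist":-7,"jaw":0.35},{"linear":[0,0,0],"twist":-7,"jaw":0.35},{"linear":[0,0,0],"twist":-7,"jaw":0.35}]'; python3 -m pendant '[{"linear":[0,0,0],"twist":-7,"jaw":0.35},{"linear":[0,0,0],"twist":-7,"jaw":0.35},{"linear":[0,0,0],"twist":-7,"jaw":0.35},{"linear":[0,0,0],"twist":-7,"jaw":0.35},{"linear":[0,0,0],"twist":-7,"jaw":0.35},{"linear":[0,0,0],"twist":-7,"jaw":0.35},{"linear":[0,0,0],"twist":-7,"jaw":0.35},{"linear":[0,0,0],"twist":-7,"jaw":0.35},{"linear":[0,0,0],"twist":-7,"jaw":0.35},{"linear":[0,0,0],"twist":-1.5,"jaw":0.35},{"linear":[0,0,0],"twist":0,"jaw":0.35}]'
python3 - <<'E'
from h import *
o=robot.get_obs();p=o['position'];r=R.from_quat(o['tool_rot']).as_matrix();print(o['q'].round(2),p,'tool shift to pull_a (cm):',(r.T@(np.array([.5696,-.0023,p[2]])-p)*100).round(2))
s=get('scene')
for u,v in [(256,196)]: pass
w=np.zeros((400,800,3),np.uint8);t=get('top');w[:,:400]=cv2.resize(t['color'][180:260,330:410],(400,400),interpolation=2);w[:,400:]=cv2.resize(s['color'][180:260,240:320],(400,400),interpolation=2);cv2.imwrite('pics/z9.png',w)
E
```

```text
time: 27.7
position: [0.5755, 0.0978, 0.161]
tool_rot: [0.986, -0.167, 0.003, -0.004]
ft_force: [0.5, -0.3, 0.2]
grip_width: 0.0304
grip_force: 0.0
time: 28.7
position: [0.5755, 0.0978, 0.1609]
tool_rot: [0.845, 0.535, 0.005, -0.001]
ft_force: [1.4, 0.0, -0.7]
grip_width: 0.0305
grip_force: 0.0
time: 29.62
position: [0.5754, 0.0978, 0.1608]
tool_rot: [0.431, 0.902, 0.005, 0.001]
ft_force: [-0.7, 0.4, 0.5]
grip_width: 0.0308
grip_force: 0.0
[-0.03  0.54  1.6   0.01  0.99 -0.71] [0.57535066 0.09781661 0.16081637] tool shift to pull_a (cm): [-7.43 -6.73 -0.08]
```

```bash
python3 -m pendant '[{"linear":[-2.48,-2.24,0],"twist":0,"jaw":0.35},{"linear":[-2.48,-2.24,0],"twist":0,"jaw":0.35},{"linear":[-2.48,-2.24,0],"twist":0,"jaw":0.35},{"linear":[0,0,0],"twist":0,"jaw":0.35},{"linear":[0,0,2.5],"twist":0,"jaw":0.35},{"linear":[0,0,2],"twist":0,"jaw":0.35},{"linear":[0,0,1.6],"twist":0,"jaw":0.35},{"linear":[0,0,0],"twist":0,"jaw":0.35}]';python3 -m pendant '[{"linear":[0,0,0],"twist":0,"jaw":0.05},{"linear":[0,0,0],"twist":0,"jaw":0.05},{"linear":[0,0,0],"twist":0,"jaw":0.05},{"linear":[0,0,0],"twist":0,"jaw":0.05},{"linear":[0,0,0],"twist":0,"jaw":0.05}]' 30
```

```text
time: 30.38
position: [0.5663, -0.0008, 0.0953]
tool_rot: [0.432, 0.902, 0.004, -0.003]
ft_force: [0.1, -0.4, -0.2]
grip_width: 0.0302
grip_force: 0.0
time: 30.8
position: [0.5689, -0.0015, 0.0992]
tool_rot: [0.432, 0.902, 0.004, 0.001]
ft_force: [-0.6, -1.1, 3.1]
grip_width: 0.0132
grip_force: 30.0
```

```bash
python3 -m pendant '[{"linear":[1,-1.04,0],"twist":7,"jaw":0.05},{"linear":[1,-1.04,0],"twist":7,"jaw":0.05},{"linear":[1,-1.04,0],"twist":7,"jaw":0.05},{"linear":[1,-1.04,0],"twist":7,"jaw":0.05}]' 30; python3 -m pendant '[{"linear":[1,-1.04,0],"twist":7,"jaw":0.05},{"linear":[1,-1.04,0],"twist":7,"jaw":0.05},{"linear":[1,-1.04,0],"twist":7,"jaw":0.05},{"linear":[1,-1.04,0],"twist":7,"jaw":0.05}]' 30
```

```text
time: 31.13
position: [0.5165, 0.0148, 0.0992]
tool_rot: [0.64, 0.768, 0.007, 0.002]
ft_force: [6.1, 7.5, -2.9]
grip_width: 0.0131
grip_force: 30.0
time: 31.47
position: [0.4768, 0.054, 0.0992]
tool_rot: [0.807, 0.591, 0.009, 0.001]
ft_force: [9.0, 4.8, -7.4]
grip_width: 0.0129
grip_force: 30.0
```

```bash
python3 -m pendant '[{"linear":[1.15,-0.91,0],"twist":7,"jaw":0.05},{"linear":[1,-1.04,0],"twist":7,"jaw":0.05},{"linear":[1,-1.04,0],"twist":7,"jaw":0.05},{"linear":[1,-1.04,0],"twist":7,"jaw":0.05},{"linear":[1,-1.04,0],"twist":7,"jaw":0.05}]' 30; python3 -m pendant '[{"linear":[1,-1.04,0],"twist":7,"jaw":0.05},{"linear":[1,-1.04,0],"twist":7,"jaw":0.05},{"linear":[1,-1.04,0],"twist":7,"jaw":0.05},{"linear":[1,-1.04,0],"twist":7,"jaw":0.05}]' 30
```

```text
time: 31.88
position: [0.4594, 0.1234, 0.0993]
tool_rot: [0.947, 0.322, 0.007, -0.001]
ft_force: [8.3, -2.5, -10.3]
grip_width: 0.0128
grip_force: 30.0
time: 32.22
position: [0.4761, 0.1775, 0.0993]
tool_rot: [0.996, 0.084, 0.007, -0.002]
ft_force: [9.6, -9.2, -13.3]
grip_width: 0.0128
grip_force: 30.0
```

```bash
python3 -m pendant '[{"linear":[1.15,-0.91,0.1],"twist":7,"jaw":0.05},{"linear":[1.1,-0.95,0.1],"twist":7,"jaw":0.05},{"linear":[1,-1.04,0],"twist":7,"jaw":0.05},{"linear":[1,-1.04,0],"twist":7,"jaw":0.05},{"linear":[1,-1.04,0],"twist":7,"jaw":0.05}]' 30; python3 -m pendant '[{"linear":[1,-1.04,0],"twist":7,"jaw":0.05},{"linear":[1,-1.04,0],"twist":7,"jaw":0.05},{"linear":[0,0,0],"twist":0,"jaw":0.05}]' 30; python3 -c "
from h import *
print(robot.get_obs()['q'].round(2))"
```

```text
time: 32.63
position: [0.528, 0.2236, 0.0991]
tool_rot: [0.976, -0.219, 0.002, -0.004]
ft_force: [0.1, -5.9, 4.3]
grip_width: 0.0133
grip_force: 30.1
time: 32.88
position: [0.5587, 0.2329, 0.0992]
tool_rot: [0.942, -0.336, 0.003, -0.006]
ft_force: [4.7, -0.0, 2.9]
grip_width: 0.0132
grip_force: 30.1
[0.21 0.65 1.59 0.01 0.88 2.46]
```

```bash
python3 -m pendant '[{"linear":[0.62,-0.5,0],"twist":4,"jaw":0.05},{"linear":[0.42,-0.3,0],"twist":3,"jaw":0.05},{"linear":[0,0,0],"twist":0,"jaw":0.05}]' 30; python3 -m pendant '[{"linear":[0.3,-0.3,0],"twist":0,"jaw":0.05},{"linear":[0,0,0],"twist":0,"jaw":0.05}]' 30;python3 -m pendant '[{"linear":[0.3,-0.3,0],"twist":0,"jaw":0.05},{"linear":[0,0,0],"twist":0,"jaw":0.05}]' 30
```

```text
time: 33.13
position: [0.5682, 0.2338, 0.0992]
tool_rot: [0.92, -0.392, 0.0, -0.007]
ft_force: [-0.3, 5.2, 4.6]
grip_width: 0.0132
grip_force: 30.1
time: 33.3
position: [0.5709, 0.2339, 0.0992]
tool_rot: [0.92, -0.391, -0.001, -0.006]
ft_force: [-1.8, 5.8, 6.8]
grip_width: 0.0129
grip_force: 30.1
time: 33.47
position: [0.5743, 0.234, 0.0992]
tool_rot: [0.92, -0.391, -0.002, -0.006]
ft_force: [-2.1, 6.2, 7.1]
grip_width: 0.0127
grip_force: 30.1
```

```bash
python3 -m pendant '[{"linear":[0.3,-0.3,0],"twist":0,"jaw":0.05},{"linear":[0,0,0],"twist":0,"jaw":0.05}]' 30;python3 -m pendant '[{"linear":[0.3,-0.3,0],"twist":0,"jaw":0.05},{"linear":[0,0,0],"twist":0,"jaw":0.05}]' 30;python3 -m pendant '[{"linear":[0.2,-0.2,0],"twist":0,"jaw":0.05},{"linear":[0,0,0],"twist":0,"jaw":0.05}]' 30
```

```text
time: 33.63
position: [0.578, 0.234, 0.0992]
tool_rot: [0.92, -0.392, -0.003, -0.006]
ft_force: [-4.0, 6.3, 8.6]
grip_width: 0.0132
grip_force: 30.0
time: 33.8
position: [0.582, 0.2338, 0.0991]
tool_rot: [0.92, -0.392, -0.003, -0.006]
ft_force: [-4.3, 5.3, 7.6]
grip_width: 0.0131
grip_force: 30.0
time: 33.97
position: [0.5825, 0.2337, 0.0991]
tool_rot: [0.92, -0.392, -0.005, -0.005]
ft_force: [-7.8, 5.3, 10.1]
grip_width: 0.0129
grip_force: 30.0
```

```bash
python3 -m pendant '[{"linear":[0.3,-0.3,0],"twist":0,"jaw":0.05},{"linear":[0,0,0],"twist":0,"jaw":0.05}]' 30;python3 -m pendant '[{"linear":[0,0,0],"twist":0,"jaw":0.35},{"linear":[0,0,0],"twist":0,"jaw":0.35},{"linear":[0,0,0],"twist":0,"jaw":0.35},{"linear":[0,0,0],"twist":0,"jaw":0.35},{"linear":[0,0,-3],"twist":0,"jaw":0.35},{"linear":[0,0,-3],"twist":0,"jaw":0.35},{"linear":[0,0,-3],"twist":-7,"jaw":0.35},{"linear":[-3,2.5,0],"twist":-7,"jaw":0.35},{"linear":[-2,3,0],"twist":-7,"jaw":0.35},{"linear":[-2,3,0],"twist":-7,"jaw":0.35},{"linear":[-2,3,0],"twist":-7,"jaw":0.35},{"linear":[-2,3,0],"twist":-7,"jaw":0.35}]'; python3 -m pendant '[{"linear":[-1,4,0],"twist":-4,"jaw":0.4},{"linear":[-1,4,0],"twist":0,"jaw":0.4},{"linear":[-1,4,0],"twist":0,"jaw":0.4},{"linear":[-1,4,0],"twist":0,"jaw":0.4},{"linear":[0,4,0],"twist":0,"jaw":0.4},{"linear":[0,4,0],"twist":0,"jaw":0.4},{"linear":[0,4,0],"twist":0,"jaw":0.4},{"linear":[0,4,0],"twist":0,"jaw":0.4}]'
python3 - <<'E'
from h import *
s=get('scene'); t=get('top')
w=np.zeros((600,800,3),np.uint8);w[:300,:400]=cv2.resize(t['color'][180:255,260:360],(400,300),interpolation=2);w[:300,400:]=cv2.resize(s['color'][205:280,270:370],(400,300),interpolation=2)
w[300:,:400]=cv2.resize(t['color'][225:300,410:510],(400,300),interpolation=2);w[300:,400:]=cv2.resize(s['color'][130:205,190:290],(400,300),interpolation=2)
cv2.imwrite('pics/z10.png',w)
E
```

```text
time: 34.13
position: [0.5826, 0.2336, 0.0989]
tool_rot: [0.92, -0.391, -0.009, -0.003]
ft_force: [-14.8, 4.4, 16.0]
grip_width: 0.0133
grip_force: 30.0
time: 35.13
position: [0.4329, 0.1485, 0.1869]
tool_rot: [0.999, -0.032, 0.002, -0.004]
ft_force: [1.3, -1.4, 0.1]
grip_width: 0.0306
grip_force: 0.0
time: 35.8
position: [0.3908, -0.1729, 0.1843]
tool_rot: [1.0, -0.002, 0.002, -0.004]
ft_force: [1.0, 0.3, -0.2]
grip_width: 0.0348
grip_force: 0.0
```

View pics/z10.png

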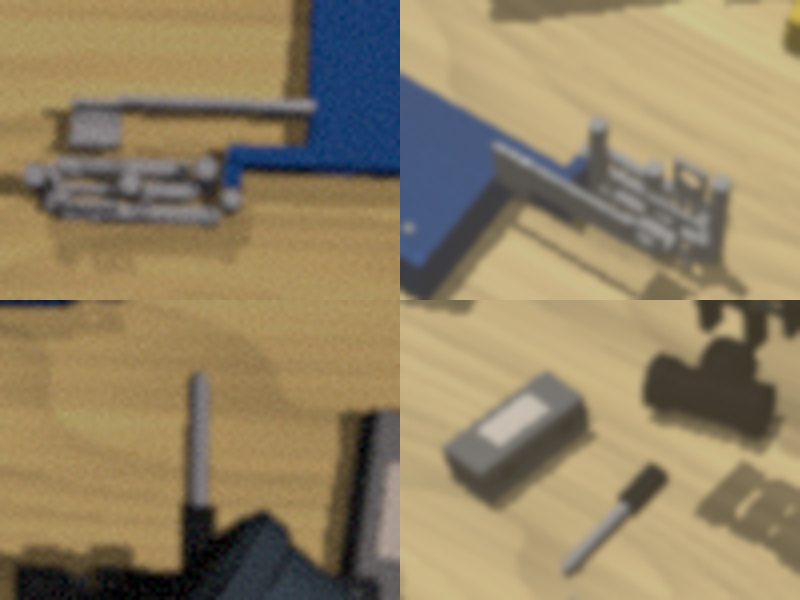

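The gate stack (C between A and B) lies at the rack's left, tab facing the robot, bracket behind at top px (277–291, 206–216). The pin lies along x, tip at (459.8,243.8), shoulder at (459.5,277).

```bash
python3 - <<'E'
from h import *
t=get('top'); s=get('scene')
print('bracket',onz(t,277.5,211,.098).round(4),onz(t,290.5,211,.098).round(4),'front edge',onz(t,284,216.2,.098).round(4), onz(t,284,205.5,.098).round(4))
print('pin tip',onz(t,459.8,243.5,.01).round(4),'shoulder',onz(t,459.5,277,.012).round(4))
g=cv2.cvtColor(t['color'],cv2.COLOR_BGR2GRAY); print(g[208:216,272:297])
E
python3 -m pendant '[{"linear":[1.5,2.5,0],"twist":0,"jaw":0.45},{"linear":[2,2.5,0],"twist":0,"jaw":0.45},{"linear":[2,2.5,0],"twist":0,"jaw":0.45},{"linear":[0,0,4],"twist":0,"jaw":0.45},{"linear":[0,0,4],"twist":0,"jaw":0.45},{"linear":[0,0,4],"twist":0,"jaw":0.45},{"linear":[0,0,0],"twist":0,"jaw":0.45}]'
```

```text
bracket [0.6139 0.2139 0.098 ] [0.6147 0.1824 0.098 ] front edge [0.6016 0.1978 0.098 ] [0.6277 0.1986 0.098 ]
pin tip [ 0.5538 -0.2494  0.01  ] shoulder [ 0.468 -0.249  0.012]
[[ 96  90  88  84  85  89  97 101 105 107 109 109 115 107 109 105  99  91
   87  96  88  87  86  80  70]
 [114  98  82  70  74  90 104 115 112 113 119 120 119 117 115 116 113 110
  117 115 121 117 116 106  93]
 [123 108  85  78  73  91 112 120 121 116 118 116 119 118 120 118 121 121
  126 133 132 133 133 131 122]
 [129 112  90  70  72  97 114 128 129 126 131 129 130 126 133 131 126 125
  126 133 139 135 138 138 133]
 [131 115  86  74  80  94 115 129 134 132 136 138 128 131 134 135 128 128
  131 139 137 138 139 133 140]
 [129 115  87  72  79  95 119 135 137 137 130 134 136 135 134 136 137 126
  133 134 135 140 140 143 134]
 [135 118  90  71  86 100 122 132 132 135 133 130 130 136 133 135 129 127
  129 133 140 140 136 142 141]
 [127 104  88  79  82 100 106 112 115 113 113 118 118 119 121 122 123 117
  124 129 139 134 138 136 140]]
time: 36.58
position: [0.4412, -0.2387, 0.0557]
tool_rot: [1.0, -0.0, -0.006, -0.011]
ft_force: [-1.9, 1.7, -0.4]
grip_width: 0.0393
grip_force: 0.0
```

```bash
python3 -m pendant '[{"linear":[0.1,1.0,0],"twist":0,"jaw":0.45},{"linear":[0,0,2],"twist":0,"jaw":0.45},{"linear":[0,0,2],"twist":0,"jaw":0.45},{"linear":[0,0,0.8],"twist":0,"jaw":0.45},{"linear":[0,0,0],"twist":0,"jaw":0.45},{"linear":[0,0,0],"twist":0,"jaw":0.45}]'
```

```text
time: 37.08
position: [0.4482, -0.2549, 0.0176]
tool_rot: [1.0, -0.001, 0.003, -0.003]
ft_force: [-0.2, -0.5, 0.4]
grip_width: 0.039
grip_force: 0.0
```

```bash
python3 -m pendant '[{"linear":[-0.5,-0.55,0],"twist":0,"jaw":0.45},{"linear":[0,0,0.8],"twist":0,"jaw":0.45},{"linear":[0,0,0.6],"twist":0,"jaw":0.45},{"linear":[0,0,0.2],"twist":0,"jaw":0.45},{"linear":[0,0,0],"twist":0,"jaw":0.45},{"linear":[0,0,0],"twist":0,"jaw":0.45}]';python3 -m pendant '[{"linear":[0,0,0],"twist":0,"jaw":0.1},{"linear":[0,0,0],"twist":0,"jaw":0.1},{"linear":[0,0,0],"twist":0,"jaw":0.1},{"linear":[0,0,0],"twist":0,"jaw":0.1},{"linear":[0,0,0],"twist":0,"jaw":0.1},{"linear":[0,0,0],"twist":0,"jaw":0.1}]' 55
```

```text
time: 37.58
position: [0.4421, -0.2484, -0.0008]
tool_rot: [1.0, -0.002, 0.001, -0.004]
ft_force: [1.0, 1.3, 0.2]
grip_width: 0.0392
grip_force: 0.0
time: 38.08
position: [0.4422, -0.2485, -0.0004]
tool_rot: [1.0, -0.002, 0.001, -0.004]
ft_force: [-0.0, -0.1, -0.1]
grip_width: 0.0194
grip_force: 55.0
```

```bash
python3 -m pendant '[{"linear":[0,0,-2],"twist":0,"jaw":0.1},{"linear":[0,0,-3],"twist":0,"jaw":0.1},{"linear":[0,0,-3],"twist":0,"jaw":0.1},{"linear":[0,0,-2],"twist":0,"jaw":0.1},{"linear":[0,0,0],"twist":0,"jaw":0.1}]'; python3 -m pendant '[{"linear":[-0.2,-3.7,0],"twist":0,"jaw":0.1},{"linear":[-0.2,-3.7,0],"twist":0,"jaw":0.1},{"linear":[-0.2,-3.7,0],"twist":0,"jaw":0.1},{"linear":[-0.2,-3.7,0],"twist":0,"jaw":0.1},{"linear":[-0.2,-3.7,0],"twist":0,"jaw":0.1},{"linear":[-0.2,-3.7,0],"twist":0,"jaw":0.1},{"linear":[-0.2,-3.7,0],"twist":0,"jaw":0.1},{"linear":[-0.2,-3.7,0],"twist":0,"jaw":0.1},{"linear":[-0.1,-3.7,0],"twist":0,"jaw":0.1},{"linear":[0,-3.7,0],"twist":0,"jaw":0.1},{"linear":[0,-3.7,0],"twist":0,"jaw":0.1},{"linear":[0,-3,0],"twist":0,"jaw":0.1}]'; python3 -m pendant '[{"linear":[0,0,0],"twist":0,"jaw":0.1},{"linear":[0,0,0],"twist":0,"jaw":0.1},{"linear":[0,0,0],"twist":0,"jaw":0.1}]'
python3 - <<'E'
from h import *
print(robot.get_obs()['position'])
for n in('scene','top'):
    c=get(n)
    for p in [(.535,.1997,.082),(.45,.1997,.082),(.576,.1997,.082)]: print(n,np.round(proj(c,p),1))
    if n=='scene': S=c['color']
    else: T=c['color']
w=np.zeros((600,800,3),np.uint8);w[:,:400]=cv2.resize(T[185:275,254:314],(400,600),interpolation=2);w[:,400:]=cv2.resize(S[180:270,310:370],(400,600),interpolation=2)
cv2.imwrite('pics/z11.png',w)
E
```

```text
time: 38.5
position: [0.4438, -0.2509, 0.1031]
tool_rot: [1.0, -0.001, 0.004, -0.002]
ft_force: [0.4, -1.0, -1.3]
grip_width: 0.0195
grip_force: 55.0
time: 39.5
position: [0.4249, 0.1901, 0.1023]
tool_rot: [1.0, -0.001, 0.0, -0.004]
ft_force: [-0.4, -0.5, -0.7]
grip_width: 0.0194
grip_force: 55.0
time: 39.75
position: [0.4253, 0.1875, 0.1024]
tool_rot: [1.0, -0.001, 0.0, -0.004]
ft_force: [0.4, -0.5, -0.4]
grip_width: 0.0193
grip_force: 55.0
[0.42530532 0.18745864 0.102406  ]
scene [347.2 241.1]
scene [361.3 221.8]
scene [340.1 250.7]
top [282.7 244.1]
top [281.6 279. ]
top [283.2 227.4]
```

View pics/z11.png

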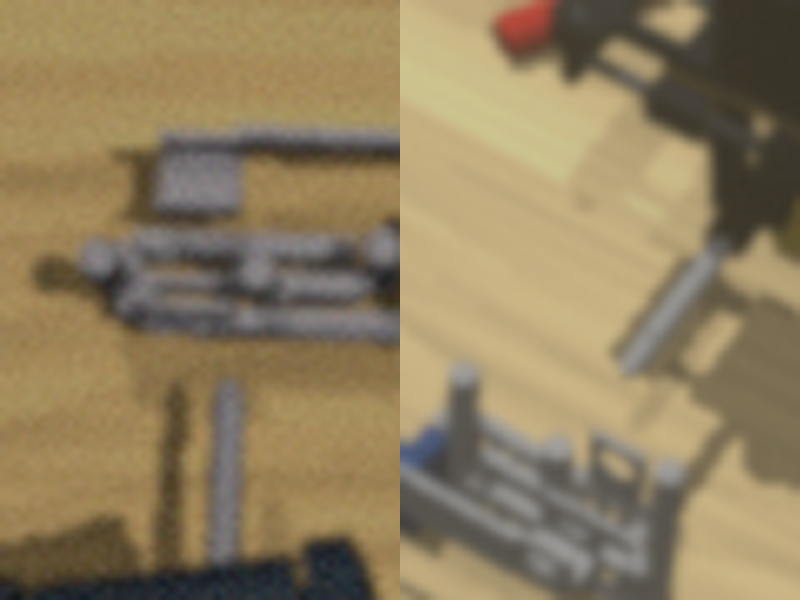

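Top: rod tip at (288.5,242.7), bracket centre u≈283.8. Scene: rod tip at (344.2,234.8), gate eye at (342.2,249.3).

```bash
python3 - <<'E'
from h import *
t=get('top'); s=get('scene')
def tri(a,b):
    o1,d1=ray(t,*a);o2,d2=ray(s,*b); d1/=np.linalg.norm(d1);d2/=np.linalg.norm(d2)
    k=np.linalg.lstsq(np.stack([d1,-d2],1),o2-o1,rcond=None)[0]; p=o1+k[0]*d1;q=o2+k[1]*d2; return ((p+q)/2).round(4),np.linalg.norm(p-q).round(4)
print('tip',tri((288.5,242.7),(344.2,234.8)))
for x in(.566,.57,.574,.578): print(x,np.round(proj(s,(x,.2005,.082)),1),np.round(proj(s,(x,.1985,.082)),1))
o,d=ray(s,342.2,249.3)
for x in(.566,.57,.574,.578): print('eye ray',(o+d*(x-o[0])/d[0]).round(4))
E
```

```text
tip (array([0.5362, 0.1861, 0.1066]), np.float64(0.0034))
0.566 [342.1 248.5] [341.6 248.2]
0.57 [341.4 249.4] [340.9 249.1]
0.574 [340.7 250.4] [340.2 250.1]
0.578 [340.  251.3] [339.5 251. ]
eye ray [0.566  0.201  0.0778]
eye ray [0.57   0.203  0.0849]
eye ray [0.574  0.205  0.0921]
eye ray [0.578  0.207  0.0993]
```

```bash
python3 -m pendant '[{"linear":[0,-1.35,1.3],"twist":0,"jaw":0.1},{"linear":[0,0,1.2],"twist":0,"jaw":0.1},{"linear":[0,0,0],"twist":0,"jaw":0.1},{"linear":[0,0,0],"twist":0,"jaw":0.1}]';python3 -m pendant '[{"linear":[0.7,0,0],"twist":0,"jaw":0.1},{"linear":[0.7,0,0],"twist":0,"jaw":0.1},{"linear":[0.7,0,0],"twist":0,"jaw":0.1},{"linear":[0.7,0,0],"twist":0,"jaw":0.1},{"linear":[0,0,0],"twist":0,"jaw":0.1}]'
```

```text
time: 40.28
position: [0.4259, 0.2006, 0.0779]
tool_rot: [1.0, -0.002, 0.0, -0.004]
ft_force: [-0.7, 0.5, -0.6]
grip_width: 0.0193
grip_force: 55.0
time: 40.7
position: [0.4576, 0.2015, 0.0789]
tool_rot: [1.0, -0.002, 0.004, -0.005]
ft_force: [0.1, -0.3, -1.2]
grip_width: 0.0193
grip_force: 55.0
```

Advance into the eye and plates, watching force.

```bash
python3 -m pendant '[{"linear":[0.5,0,0],"twist":0,"jaw":0.1},{"linear":[0.5,0,0],"twist":0,"jaw":0.1},{"linear":[0,0,0],"twist":0,"jaw":0.1}]';python3 -m pendant '[{"linear":[0.5,0,0],"twist":0,"jaw":0.1},{"linear":[0.5,0,0],"twist":0,"jaw":0.1},{"linear":[0,0,0],"twist":0,"jaw":0.1}]'
```

```text
time: 40.95
position: [0.4659, 0.2014, 0.0785]
tool_rot: [1.0, -0.002, 0.002, -0.004]
ft_force: [0.5, 0.8, -1.2]
grip_width: 0.0195
grip_force: 55.0
time: 41.2
position: [0.4759, 0.2014, 0.0785]
tool_rot: [1.0, -0.002, 0.002, -0.004]
ft_force: [0.5, -0.1, -0.8]
grip_width: 0.0193
grip_force: 55.0
```

```bash
python3 -m pendant '[{"linear":[0.5,0,0],"twist":0,"jaw":0.1},{"linear":[0.5,0,0],"twist":0,"jaw":0.1},{"linear":[0,0,0],"twist":0,"jaw":0.1}]';python3 -m pendant '[{"linear":[0.5,0,0],"twist":0,"jaw":0.1},{"linear":[0.5,0,0],"twist":0,"jaw":0.1},{"linear":[0,0,0],"twist":0,"jaw":0.1}]';python3 -m pendant '[{"linear":[0.5,0,0],"twist":0,"jaw":0.1},{"linear":[0.5,0,0],"twist":0,"jaw":0.1},{"linear":[0,0,0],"twist":0,"jaw":0.1}]'
```

```text
time: 41.45
position: [0.4861, 0.2014, 0.0785]
tool_rot: [1.0, -0.002, 0.003, -0.004]
ft_force: [0.4, -0.3, -0.3]
grip_width: 0.0193
grip_force: 55.0
time: 41.7
position: [0.4961, 0.2013, 0.0786]
tool_rot: [1.0, -0.002, 0.003, -0.004]
ft_force: [0.3, 0.4, -0.4]
grip_width: 0.019
grip_force: 55.0
time: 41.95
position: [0.506, 0.2013, 0.0786]
tool_rot: [1.0, -0.002, 0.003, -0.004]
ft_force: [0.2, -0.2, -0.4]
grip_width: 0.0191
grip_force: 55.0
```

```bash
python3 -m pendant '[{"linear":[0.5,0,0],"twist":0,"jaw":0.1},{"linear":[0.5,0,0],"twist":0,"jaw":0.1},{"linear":[0.5,0,0],"twist":0,"jaw":0.1},{"linear":[0.5,0,0],"twist":0,"jaw":0.1},{"linear":[0,0,0],"twist":0,"jaw":0.1}]';python3 -m pendant '[{"linear":[0.5,0,0],"twist":0,"jaw":0.1},{"linear":[0.4,0,0],"twist":0,"jaw":0.1},{"linear":[0,0,0],"twist":0,"jaw":0.1}]';python3 -m pendant '[{"linear":[0.4,0,0],"twist":0,"jaw":0.1},{"linear":[0,0,0],"twist":0,"jaw":0.1}]'
```

```text
time: 42.37
position: [0.5262, 0.2012, 0.0787]
tool_rot: [1.0, -0.002, 0.003, -0.004]
ft_force: [0.4, 0.6, -1.3]
grip_width: 0.0193
grip_force: 55.0
time: 42.62
position: [0.5346, 0.2011, 0.0786]
tool_rot: [1.0, -0.002, 0.002, -0.004]
ft_force: [-0.1, 0.1, -0.7]
grip_width: 0.0195
grip_force: 55.0
time: 42.78
position: [0.5355, 0.201, 0.0781]
tool_rot: [1.0, -0.002, -0.001, -0.004]
ft_force: [-3.4, 0.3, -0.3]
grip_width: 0.0195
grip_force: 55.0
```

```bash
python3 -m pendant '[{"linear":[0.15,0,0],"twist":0,"jaw":0.1},{"linear":[0,0,0],"twist":0,"jaw":0.1},{"linear":[0,0,0],"twist":0,"jaw":0.45},{"linear":[0,0,0],"twist":0,"jaw":0.45},{"linear":[0,0,0],"twist":0,"jaw":0.45},{"linear":[0,0,0],"twist":0,"jaw":0.45},{"linear":[0,0,0],"twist":0,"jaw":0.45},{"linear":[0,0,-2],"twist":0,"jaw":0.45},{"linear":[0,0,-4],"twist":0,"jaw":0.45},{"linear":[0,0,-4],"twist":0,"jaw":0.85},{"linear":[-2.5,0,0],"twist":0,"jaw":0.85},{"linear":[-3,0,0],"twist":0,"jaw":0.85}]';python3 -m pendant '[{"linear":[-3,3,0],"twist":0,"jaw":0.85},{"linear":[-3,3,0],"twist":0,"jaw":0.85},{"linear":[0,4,0],"twist":0,"jaw":0.85},{"linear":[0,4,0],"twist":0,"jaw":0.85},{"linear":[0,0,0],"twist":0,"jaw":0.85}]'
python3 m.py; python3 - <<'E'
from h import *
t=get('top'); s=get('scene')
w=np.zeros((600,800,3),np.uint8);w[:,:400]=cv2.resize(t['color'][185:275,254:314],(400,600),interpolation=2);w[:,400:]=cv2.resize(s['color'][180:270,310:370],(400,600),interpolation=2)
cv2.imwrite('pics/z12.png',w)
E
```

```text
time: 43.78
position: [0.4882, 0.2008, 0.1817]
tool_rot: [1.0, -0.002, 0.007, -0.005]
ft_force: [-0.4, -0.1, -1.0]
grip_width: 0.0517
grip_force: 0.0
time: 44.2
position: [0.4253, 0.0561, 0.1776]
tool_rot: [1.0, -0.005, 0.003, -0.003]
ft_force: [0.7, 0.5, 0.6]
grip_width: 0.0731
grip_force: 0.0
rack px [[336.8999938964844, 222.3000030517578], [338.3999938964844, 170.1999969482422], [429.5, 172.8000030517578], [428.0, 224.89999389648438]]
[[0.5945, 0.0682, 0.06], [0.7255, 0.0676, 0.06], [0.7251, -0.1605, 0.06], [0.5941, -0.1585, 0.06]] ctr [ 0.6598 -0.0458  0.06  ] [np.float64(0.2266), np.float64(0.131), np.float64(0.2281), np.float64(0.131)]
yaw of long axis -90.0817452117553
c1 [0.5932 0.368  0.044 ] [0.0532 0.1243] yaw 176.6 depth z 0.045
c2 [0.3834 0.3539 0.044 ] [0.1062 0.0522] yaw 2.1 depth z 0.041
c3 [ 0.469  -0.3688  0.044 ] [0.0506 0.1228] yaw 172.4 depth z 0.043
```

View pics/z12.png

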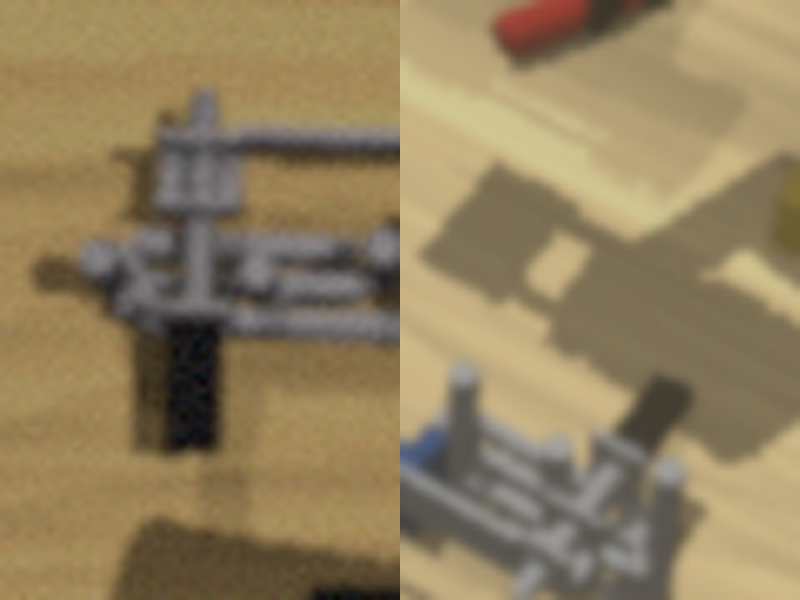

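The pin goes through the gate's eye and both bracket plates, handle shoulder against the tab. Case 2 has been knocked; I will re-measure it later. Now case 1 → bay 3.

```bash
python3 -m pendant '[{"linear":[1.38,-3.49,0],"twist":3.5,"jaw":0.85},{"linear":[1.6,-3.4,0],"twist":0,"jaw":0.85},{"linear":[1.6,-3.4,0],"twist":0,"jaw":0.85},{"linear":[1.6,-3.4,0],"twist":0,"jaw":0.85},{"linear":[1.6,-3.4,0],"twist":0,"jaw":0.85},{"linear":[1.6,-3.4,0],"twist":0,"jaw":0.85},{"linear":[1.6,-3.4,0],"twist":0,"jaw":0.85},{"linear":[1.6,-3.4,0],"twist":0,"jaw":0.85},{"linear":[1.6,-3.4,0],"twist":0,"jaw":0.85},{"linear":[0,0,0],"twist":0,"jaw":0.85},{"linear":[0,0,0],"twist":0,"jaw":0.85}]'; python3 - <<'E'
from h import *
o=robot.get_obs();p=o['position'];r=R.from_quat(o['tool_rot']).as_matrix();print(o['q'].round(2),'shift',(r.T@(np.array([.5495,.3706,.018])-p)*100).round(2))
E
```

```text
time: 45.27
position: [0.5822, 0.3637, 0.179]
tool_rot: [1.0, -0.029, 0.001, -0.004]
ft_force: [0.3, -0.1, -1.0]
grip_width: 0.0739
grip_force: 0.0
[0.39 0.65 1.31 0.01 1.18 2.02] shift [-3.34 -0.36 16.09]
```

```bash
python3 -m pendant '[{"linear":[-3.3,-0.36,0],"twist":0,"jaw":0.85},{"linear":[0,0,4],"twist":0,"jaw":0.85},{"linear":[0,0,4],"twist":0,"jaw":0.85},{"linear":[0,0,4],"twist":0,"jaw":0.85},{"linear":[0,0,2.5],"twist":0,"jaw":0.85},{"linear":[0,0,1.3],"twist":0,"jaw":0.85},{"linear":[0,0,0],"twist":0,"jaw":0.85},{"linear":[0,0,0],"twist":0,"jaw":0.85}]';python3 -m pendant '[{"linear":[0,0,0],"twist":0,"jaw":0.4},{"linear":[0,0,0],"twist":0,"jaw":0.4},{"linear":[0,0,0],"twist":0,"jaw":0.4},{"linear":[0,0,0],"twist":0,"jaw":0.4},{"linear":[0,0,0],"twist":0,"jaw":0.4},{"linear":[0,0,0],"twist":0,"jaw":0.4}]' 45
```

```text
time: 45.93
position: [0.5507, 0.3669, 0.0222]
tool_rot: [0.999, -0.032, 0.001, -0.004]
ft_force: [0.1, 0.1, -0.0]
grip_width: 0.0738
grip_force: 0.0
time: 46.43
position: [0.5521, 0.3678, 0.0238]
tool_rot: [0.999, -0.032, 0.003, -0.005]
ft_force: [-1.2, 0.9, 6.3]
grip_width: 0.0516
grip_force: 44.5
```

```bash
python3 -m pendant '[{"linear":[0,0,-2],"twist":0,"jaw":0.4},{"linear":[0,0,-4],"twist":0,"jaw":0.4},{"linear":[0,0,-4],"twist":0,"jaw":0.4},{"linear":[0,0,-4],"twist":0,"jaw":0.4},{"linear":[0,0,-1],"twist":-3.7,"jaw":0.4},{"linear":[-3,0,0],"twist":0,"jaw":0.4},{"linear":[-3,0,0],"twist":0,"jaw":0.4},{"linear":[-3,0,0],"twist":0,"jaw":0.4},{"linear":[-0.7,3.5,0],"twist":0,"jaw":0.4},{"linear":[0,3.5,0],"twist":0,"jaw":0.4},{"linear":[0,3.5,0],"twist":0,"jaw":0.4},{"linear":[0,3.5,0],"twist":0,"jaw":0.4}]';python3 -m pendant '[{"linear":[0,3.5,0],"twist":0,"jaw":0.4},{"linear":[0,3.5,0],"twist":0,"jaw":0.4},{"linear":[0,3.5,0],"twist":0,"jaw":0.4},{"linear":[0,3.5,0],"twist":0,"jaw":0.4},{"linear":[0,3.5,0],"twist":0,"jaw":0.4},{"linear":[0,2,0],"twist":0,"jaw":0.4},{"linear":[0,0,0],"twist":0,"jaw":0.4},{"linear":[0,0,0],"twist":0,"jaw":0.4}]'
```

```text
time: 47.43
position: [0.4523, 0.2242, 0.1704]
tool_rot: [1.0, 0.001, 0.001, -0.004]
ft_force: [1.1, -0.2, -1.8]
grip_width: 0.052
grip_force: 44.4
time: 48.1
position: [0.4532, 0.0295, 0.1688]
tool_rot: [1.0, -0.001, 0.001, -0.004]
ft_force: [-0.7, 0.0, -2.5]
grip_width: 0.052
grip_force: 44.4
```

```bash
python3 -m pendant '[{"linear":[0,0,4],"twist":0,"jaw":0.4},{"linear":[0,0,4],"twist":0,"jaw":0.4},{"linear":[0,0,3],"twist":0,"jaw":0.4},{"linear":[0,0,1.7],"twist":0,"jaw":0.4},{"linear":[0,0,0.9],"twist":0,"jaw":0.4},{"linear":[0,0,0],"twist":0,"jaw":0.4},{"linear":[0,0,0],"twist":0,"jaw":0.4}]';python3 -m pendant '[{"linear":[1,0,0],"twist":0,"jaw":0.4},{"linear":[1,0,0],"twist":0,"jaw":0.4},{"linear":[1,0,0],"twist":0,"jaw":0.4},{"linear":[1,0,0],"twist":0,"jaw":0.4},{"linear":[0,0,0],"twist":0,"jaw":0.4}]';
```

```text
time: 48.68
position: [0.4542, 0.0324, 0.033]
tool_rot: [1.0, 0.001, 0.001, -0.004]
ft_force: [-0.2, -0.0, -1.2]
grip_width: 0.0519
grip_force: 44.4
time: 49.1
position: [0.4994, 0.0311, 0.035]
tool_rot: [1.0, 0.0, 0.006, -0.003]
ft_force: [1.4, -0.9, -2.4]
grip_width: 0.0517
grip_force: 44.4
```

```bash
python3 -m pendant '[{"linear":[0,0.1,0.35],"twist":0,"jaw":0.4},{"linear":[0,0,0],"twist":0,"jaw":0.4},{"linear":[0.6,0,0],"twist":0,"jaw":0.4},{"linear":[0.6,0,0],"twist":0,"jaw":0.4},{"linear":[0,0,0],"twist":0,"jaw":0.4}]';python3 -m pendant '[{"linear":[0.7,0,0],"twist":0,"jaw":0.4},{"linear":[0.7,0,0],"twist":0,"jaw":0.4},{"linear":[0.7,0,0],"twist":0,"jaw":0.4},{"linear":[0,0,0],"twist":0,"jaw":0.4}]'
```

```text
time: 49.52
position: [0.5083, 0.0304, 0.0298]
tool_rot: [1.0, 0.0, 0.003, -0.004]
ft_force: [1.0, -0.5, -0.0]
grip_width: 0.0516
grip_force: 44.4
time: 49.85
position: [0.53, 0.0304, 0.0298]
tool_rot: [1.0, 0.0, 0.003, -0.004]
ft_force: [0.1, 0.3, -2.4]
grip_width: 0.0521
grip_force: 44.4
```

```bash
python3 -m pendant '[{"linear":[0,0.4,0],"twist":0,"jaw":0.4},{"linear":[0,0.4,0],"twist":0,"jaw":0.4},{"linear":[0,0,0],"twist":0,"jaw":0.4},{"linear":[0.7,0,0],"twist":0,"jaw":0.4},{"linear":[0.7,0,0],"twist":0,"jaw":0.4},{"linear":[0,0,0],"twist":0,"jaw":0.4}]';python3 -m pendant '[{"linear":[0.7,0,0],"twist":0,"jaw":0.4},{"linear":[0.7,0,0],"twist":0,"jaw":0.4},{"linear":[0.7,0,0],"twist":0,"jaw":0.4},{"linear":[0.5,0,0],"twist":0,"jaw":0.4},{"linear":[0,0,0],"twist":0,"jaw":0.4}]'
```

```text
time: 50.35
position: [0.544, 0.0223, 0.0299]
tool_rot: [1.0, 0.0, 0.004, -0.004]
ft_force: [0.6, -0.6, -1.2]
grip_width: 0.0518
grip_force: 44.4
time: 50.77
position: [0.5693, 0.0226, 0.0298]
tool_rot: [1.0, 0.0, 0.003, -0.004]
ft_force: [-0.6, 0.1, -0.9]
grip_width: 0.0519
grip_force: 44.4
```

```bash
python3 -m pendant '[{"linear":[0,0,0.2],"twist":0,"jaw":0.4},{"linear":[0,0,0],"twist":0,"jaw":0.68},{"linear":[0,0,0],"twist":0,"jaw":0.68},{"linear":[0,0,0],"twist":0,"jaw":0.68},{"linear":[0,0,-2],"twist":0,"jaw":0.68},{"linear":[0,0,-3],"twist":0,"jaw":0.68},{"linear":[-3,0,0],"twist":0,"jaw":0},{"linear":[-3,0,0],"twist":0,"jaw":0},{"linear":[0,0,0],"twist":0,"jaw":0},{"linear":[0,0,0],"twist":0,"jaw":0},{"linear":[0,0,0],"twist":0,"jaw":0},{"linear":[0,0,0],"twist":0,"jaw":0}]' 20;python3 -m pendant '[{"linear":[0,0,0],"twist":0,"jaw":0},{"linear":[0,0,0],"twist":0,"jaw":0},{"linear":[0,0,0],"twist":0,"jaw":0},{"linear":[0,0,2],"twist":0,"jaw":0},{"linear":[0,0,2],"twist":0,"jaw":0},{"linear":[0,0,1.6],"twist":0,"jaw":0},{"linear":[0,0,0],"twist":0,"jaw":0}]'
```

```text
time: 51.77
position: [0.5086, 0.022, 0.0777]
tool_rot: [1.0, 0.0, 0.003, -0.004]
ft_force: [-0.1, -0.2, -0.6]
grip_width: 0.027
grip_force: 0.0
time: 52.35
position: [0.5055, 0.0231, 0.019]
tool_rot: [1.0, 0.0, -0.001, -0.005]
ft_force: [-0.3, 0.4, 0.2]
grip_width: 0.0003
grip_force: 0.0
```

Push home.

```bash
python3 -m pendant '[{"linear":[1,0,0],"twist":0,"jaw":0},{"linear":[1,0,0],"twist":0,"jaw":0},{"linear":[1,0,0],"twist":0,"jaw":0},{"linear":[1,0,0],"twist":0,"jaw":0},{"linear":[1,0,0],"twist":0,"jaw":0},{"linear":[0,0,0],"twist":0,"jaw":0}]';python3 -m pendant '[{"linear":[0.6,0,0],"twist":0,"jaw":0},{"linear":[0.6,0,0],"twist":0,"jaw":0},{"linear":[0,0,0],"twist":0,"jaw":0}]';python3 -m pendant '[{"linear":[0.5,0,0],"twist":0,"jaw":0},{"linear":[0.5,0,0],"twist":0,"jaw":0},{"linear":[0,0,0],"twist":0,"jaw":0}]'
```

```text
time: 52.85
position: [0.5601, 0.0225, 0.0225]
tool_rot: [1.0, 0.0, 0.004, -0.004]
ft_force: [0.8, 0.2, -0.0]
grip_width: 0.0002
grip_force: 0.0
time: 53.1
position: [0.5702, 0.0228, 0.0219]
tool_rot: [1.0, 0.0, 0.002, -0.004]
ft_force: [-0.1, -0.3, -0.3]
grip_width: 0.0004
grip_force: 0.1
time: 53.35
position: [0.5807, 0.0226, 0.0218]
tool_rot: [1.0, 0.0, 0.003, -0.004]
ft_force: [0.1, -0.5, 0.8]
grip_width: 0.0007
grip_force: 0.0
```

```bash
python3 -m pendant '[{"linear":[0.3,0,0],"twist":0,"jaw":0},{"linear":[0,0,0],"twist":0,"jaw":0}]';python3 -m pendant '[{"linear":[0.3,0,0],"twist":0,"jaw":0},{"linear":[0,0,0],"twist":0,"jaw":0}]';python3 -m pendant '[{"linear":[0.2,0,0],"twist":0,"jaw":0},{"linear":[0,0,0],"twist":0,"jaw":0}]'
```

```text
time: 53.52
position: [0.5827, 0.0227, 0.0216]
tool_rot: [1.0, 0.0, 0.002, -0.004]
ft_force: [-0.1, -0.4, -0.3]
grip_width: 0.0006
grip_force: 0.2
time: 53.68
position: [0.5857, 0.0227, 0.0217]
tool_rot: [1.0, 0.0, 0.002, -0.004]
ft_force: [-0.8, -0.3, -0.4]
grip_width: 0.0004
grip_force: 0.5
time: 53.85
position: [0.5857, 0.0229, 0.0215]
tool_rot: [1.0, 0.0, -0.0, -0.004]
ft_force: [-3.9, -0.7, 3.1]
grip_width: 0.0003
grip_force: 2.1
```

```bash
python3 -m pendant '[{"linear":[0.25,0,0],"twist":0,"jaw":0},{"linear":[0,0,0],"twist":0,"jaw":0}]';python3 -m pendant '[{"linear":[-3,0,0],"twist":0,"jaw":0},{"linear":[-3,0,0],"twist":0,"jaw":0.3},{"linear":[0,0,-4],"twist":0,"jaw":0.85},{"linear":[0,0,-4],"twist":0,"jaw":0.85},{"linear":[0,0,-4],"twist":0,"jaw":0.85},{"linear":[0,0,-3],"twist":0,"jaw":0.85},{"linear":[0,4,0],"twist":0,"jaw":0.85},{"linear":[0,4,0],"twist":0,"jaw":0.85},{"linear":[0,4,0],"twist":0,"jaw":0.85},{"linear":[0,4,0],"twist":0,"jaw":0.85},{"linear":[0,0,0],"twist":0,"jaw":0.85}]'
cat > m2.py <<'E'
from h import *
import sys
c=get('top'); im=c['color']; hsv=cv2.cvtColor(im,cv2.COLOR_BGR2HSV); m=cv2.inRange(hsv,(0,0,50),(179,70,255))
u,v=map(int,sys.argv[1:3]); X=np.array(eval(sys.argv[3])) if len(sys.argv)>3 else None
w=np.zeros_like(m); w[v-60:v+60,u-45:u+45]=255
mm=cv2.morphologyEx(cv2.bitwise_and(m,w),cv2.MORPH_CLOSE,np.ones((5,5))); mm=cv2.morphologyEx(mm,cv2.MORPH_OPEN,np.ones((7,7)))
for k in cv2.findContours(mm,0,2)[0]:
    r=cv2.minAreaRect(k); b=cv2.boxPoints(r); Q=np.array([onz(c,x,y,.044) for x,y in b]); L=[np.linalg.norm(Q[i]-Q[i-1]) for i in range(4)]
    if max(L)<.08: continue
    i=int(np.argmax(L)); e=Q[i]-Q[i-1]; e=e*np.sign(e[0]); C=Q.mean(0); g=C-e/np.linalg.norm(e)*.042
    print('px',np.round(r[0]),C.round(4),np.round(L[:2],4),'yaw',np.degrees(np.arctan2(e[1],e[0])).round(1),'grip',g.round(4))
E
python3 m2.py 215 295;python3 m2.py 509 278; python3 - <<'E'
from h import *
print(robot.get_obs()['position'])
t=get('top'); 
for z in(.03,.044):
  for x in (.585,.59,.594): u,v=proj(t,(x,.03,z));print(x,z,round(u),round(v,1),t['color'][int(round(v)),int(round(u))].tolist(),dep(t,round(u),round(v)).round(3))
E
```

```text
time: 54.02
position: [0.5857, 0.023, 0.0214]
tool_rot: [1.0, 0.0, -0.003, -0.004]
ft_force: [-8.9, -0.9, 5.3]
grip_width: 0.0007
grip_force: 4.1
time: 54.93
position: [0.5324, -0.1466, 0.1712]
tool_rot: [1.0, -0.003, 0.005, -0.001]
ft_force: [0.5, 0.2, 0.3]
grip_width: 0.0594
grip_force: 0.0
px [219. 308.] [0.376  0.3547 0.044 ] [0.0531 0.1223] yaw 0.4 grip [0.334  0.3544 0.044 ]
px [472. 294.] [ 0.4254 -0.2722  0.044 ] [0.0485 0.1185] yaw -17.9 grip [ 0.3854 -0.2593  0.044 ]
px [510. 278.] [ 0.4691 -0.3683  0.044 ] [0.0516 0.1228] yaw -7.2 grip [ 0.4274 -0.363   0.044 ]
px [477. 244.] [ 0.5503 -0.2849  0.044 ] [0.1072 0.1076] yaw 69.5 grip [ 0.5356 -0.3243  0.044 ]
[ 0.5303113  -0.14050037  0.17042   ]
0.585 0.03 351 227.7 [79, 122, 145] [0.587 0.029 0.   ]
0.59 0.03 351 225.7 [82, 125, 151] [0.592 0.03  0.001]
0.594 0.03 352 224.1 [53, 73, 87] [0.596 0.028 0.015]
0.585 0.044 352 227.1 [83, 123, 149] [0.59  0.027 0.003]
0.59 0.044 352 225.1 [65, 108, 127] [0.595 0.027 0.   ]
0.594 0.044 352 223.5 [53, 73, 87] [0.596 0.028 0.015]
```

```bash
python3 -m pendant '[{"linear":[-1.6,3.2,0],"twist":0,"jaw":0.85},{"linear":[-1.6,3.2,0],"twist":0,"jaw":0.85},{"linear":[-1.6,3.2,0],"twist":0,"jaw":0.85},{"linear":[-1.6,3.2,0],"twist":0,"jaw":0.85},{"linear":[-1.6,3.2,0],"twist":0,"jaw":0.85},{"linear":[-1.6,3.2,0],"twist":0,"jaw":0.85},{"linear":[-0.7,3,0],"twist":7.1,"jaw":0.85},{"linear":[0,0,0],"twist":0,"jaw":0.85},{"linear":[0,0,0],"twist":0,"jaw":0.85}]'; cat > sh.py <<'E'
from h import *
import sys
o=robot.get_obs();p=o['position'];r=R.from_quat(o['tool_rot']).as_matrix();print('q6',o['q'][5].round(2),'phi',-np.degrees(np.arctan2(r[1,0],r[0,0])).round(1),'shift',(r.T@(np.array(eval(sys.argv[1]))-p)*100).round(2))
E
python3 sh.py "(.4274,-.363,.02)"
```

```text
time: 55.83
position: [0.4269, -0.3607, 0.168]
tool_rot: [0.998, -0.062, 0.002, -0.004]
ft_force: [-0.5, 1.4, 0.6]
grip_width: 0.0745
grip_force: 0.0
q6 0.78 phi 7.1 shift [ 0.04  0.35 14.8 ]
```

```bash
python3 -m pendant '[{"linear":[0,0.3,4],"twist":0,"jaw":0.85},{"linear":[0,0,4],"twist":0,"jaw":0.85},{"linear":[0,0,3.5],"twist":0,"jaw":0.85},{"linear":[0,0,2],"twist":0,"jaw":0.85},{"linear":[0,0,1.1],"twist":0,"jaw":0.85},{"linear":[0,0,0],"twist":0,"jaw":0.85},{"linear":[0,0,0],"twist":0,"jaw":0.85}]';python3 -m pendant '[{"linear":[0,0,0],"twist":0,"jaw":0.4},{"linear":[0,0,0],"twist":0,"jaw":0.4},{"linear":[0,0,0],"twist":0,"jaw":0.4},{"linear":[0,0,0],"twist":0,"jaw":0.4},{"linear":[0,0,0],"twist":0,"jaw":0.4},{"linear":[0,0,0],"twist":0,"jaw":0.4}]' 45;python3 -m pendant '[{"linear":[0,0,-2],"twist":0,"jaw":0.4},{"linear":[0,0,-3],"twist":0,"jaw":0.4},{"linear":[0,0,-3],"twist":0,"jaw":0.4},{"linear":[0,0,-3],"twist":0,"jaw":0.4},{"linear":[0,0,0],"twist":-7.1,"jaw":0.4},{"linear":[0,0,0],"twist":0,"jaw":0.4}]';python3 sh.py "(.458,-.1225,.0315)"
```

```text
time: 56.42
position: [0.4272, -0.361, 0.0222]
tool_rot: [0.998, -0.061, 0.001, -0.004]
ft_force: [0.5, -0.6, 0.7]
grip_width: 0.0738
grip_force: 0.0
time: 56.92
position: [0.4268, -0.3631, 0.0231]
tool_rot: [0.998, -0.062, 0.002, -0.003]
ft_force: [0.0, 0.5, 6.0]
grip_width: 0.0516
grip_force: 44.9
time: 57.42
position: [0.4265, -0.3638, 0.1337]
tool_rot: [1.0, 0.001, 0.002, -0.003]
ft_force: [0.3, 0.7, -2.8]
grip_width: 0.0518
grip_force: 44.9
q6 0.65 phi -0.1 shift [  3.16 -24.06  10.38]
```

```bash
python3 -m pendant '[{"linear":[0.4,-3.45,0],"twist":0,"jaw":0.4},{"linear":[0.4,-3.45,0],"twist":0,"jaw":0.4},{"linear":[0.4,-3.45,0],"twist":0,"jaw":0.4},{"linear":[0.4,-3.45,0],"twist":0,"jaw":0.4},{"linear":[0.4,-3.45,0],"twist":0,"jaw":0.4},{"linear":[0.4,-3.45,0],"twist":0,"jaw":0.4},{"linear":[0.4,-3.4,0],"twist":0,"jaw":0.4},{"linear":[0,0,4],"twist":0,"jaw":0.4},{"linear":[0,0,3],"twist":0,"jaw":0.4},{"linear":[0,0,2.2],"twist":0,"jaw":0.4},{"linear":[0,0,0.9],"twist":0,"jaw":0.4},{"linear":[0,0,0],"twist":0,"jaw":0.4}]';python3 sh.py "(.47,-.1225,.0295)"
```

```text
time: 58.42
position: [0.452, -0.1201, 0.0305]
tool_rot: [1.0, -0.001, -0.002, -0.006]
ft_force: [0.3, 0.3, -2.0]
grip_width: 0.0515
grip_force: 44.9
q6 1.05 phi 0.1 shift [1.8  0.24 0.09]
```

```bash
python3 -m pendant '[{"linear":[1,0.2,0.1],"twist":0,"jaw":0.4},{"linear":[1,0,0],"twist":0,"jaw":0.4},{"linear":[0,0,0],"twist":0,"jaw":0.4},{"linear":[0.7,0,0],"twist":0,"jaw":0.4},{"linear":[0.7,0,0],"twist":0,"jaw":0.4},{"linear":[0.7,0,0],"twist":0,"jaw":0.4},{"linear":[0,0,0],"twist":0,"jaw":0.4}]';python3 -m pendant '[{"linear":[0.7,0,0],"twist":0,"jaw":0.4},{"linear":[0.7,0,0],"twist":0,"jaw":0.4},{"linear":[0.7,0,0],"twist":0,"jaw":0.4},{"linear":[0.7,0,0],"twist":0,"jaw":0.4},{"linear":[0,0,0],"twist":0,"jaw":0.4}]';python3 sh.py "(.57,-.1225,.0295)"
```

```text
time: 59.0
position: [0.4978, -0.124, 0.0328]
tool_rot: [1.0, 0.0, 0.003, -0.003]
ft_force: [1.2, -0.5, -3.3]
grip_width: 0.0515
grip_force: 44.9
time: 59.42
position: [0.5258, -0.1239, 0.0325]
tool_rot: [1.0, 0.0, 0.003, -0.004]
ft_force: [1.1, 0.6, -2.1]
grip_width: 0.0516
grip_force: 44.9
q6 1.11 phi -0.0 shift [ 4.42 -0.13  0.32]
```

```bash
python3 -m pendant '[{"linear":[0,-0.1,0.2],"twist":0,"jaw":0.4},{"linear":[0.7,0,0],"twist":0,"jaw":0.4},{"linear":[0.7,0,0],"twist":0,"jaw":0.4},{"linear":[0.7,0,0],"twist":0,"jaw":0.4},{"linear":[0,0,0],"twist":0,"jaw":0.4}]';python3 -m pendant '[{"linear":[0.7,0,0],"twist":0,"jaw":0.4},{"linear":[0.7,0,0],"twist":0,"jaw":0.4},{"linear":[0.7,0,0],"twist":0,"jaw":0.4},{"linear":[0,0,0.2],"twist":0,"jaw":0.4},{"linear":[0,0,0],"twist":0,"jaw":0.4}]'
```

```text
time: 59.83
position: [0.5469, -0.1229, 0.0306]
tool_rot: [1.0, 0.0, 0.003, -0.003]
ft_force: [0.2, -0.8, -1.6]
grip_width: 0.0518
grip_force: 44.9
time: 60.25
position: [0.5657, -0.1222, 0.0281]
tool_rot: [1.0, 0.0, 0.001, -0.004]
ft_force: [-0.3, -0.5, -2.4]
grip_width: 0.0514
grip_force: 44.9
```

```bash
python3 -m pendant '[{"linear":[0,0,0],"twist":0,"jaw":0.68},{"linear":[0,0,0],"twist":0,"jaw":0.68},{"linear":[0,0,0],"twist":0,"jaw":0.68},{"linear":[0,0,-2],"twist":0,"jaw":0.68},{"linear":[0,0,-3],"twist":0,"jaw":0.68},{"linear":[-3,0,0],"twist":0,"jaw":0},{"linear":[-3.2,0,0],"twist":0,"jaw":0},{"linear":[0,0,0],"twist":0,"jaw":0},{"linear":[0,0,0],"twist":0,"jaw":0},{"linear":[0,0,0],"twist":0,"jaw":0},{"linear":[0,0,0],"twist":0,"jaw":0},{"linear":[0,0,0],"twist":0,"jaw":0}]' 20;python3 -m pendant '[{"linear":[0,0,0],"twist":0,"jaw":0},{"linear":[0,0,0],"twist":0,"jaw":0},{"linear":[0,0,2],"twist":0,"jaw":0},{"linear":[0,0,2],"twist":0,"jaw":0},{"linear":[0,0,1.6],"twist":0,"jaw":0},{"linear":[0,0,0],"twist":0,"jaw":0}]';python3 -m pendant '[{"linear":[1,0,0],"twist":0,"jaw":0},{"linear":[1,0,0],"twist":0,"jaw":0},{"linear":[1,0,0],"twist":0,"jaw":0},{"linear":[1,0,0],"twist":0,"jaw":0},{"linear":[1,0,0],"twist":0,"jaw":0},{"linear":[0,0,0],"twist":0,"jaw":0}]';python3 -m pendant '[{"linear":[0.6,0,0],"twist":0,"jaw":0},{"linear":[0.6,0,0],"twist":0,"jaw":0},{"linear":[0,0,0],"twist":0,"jaw":0}]'
```

```text
time: 61.25
position: [0.5045, -0.1231, 0.0783]
tool_rot: [1.0, 0.0, 0.002, -0.004]
ft_force: [-0.6, -0.1, -0.4]
grip_width: 0.0205
grip_force: 0.0
time: 61.75
position: [0.5018, -0.1213, 0.0197]
tool_rot: [1.0, 0.0, -0.001, -0.005]
ft_force: [-0.1, 0.9, -1.1]
grip_width: 0.0006
grip_force: 0.0
time: 62.25
position: [0.5575, -0.123, 0.0238]
tool_rot: [1.0, 0.001, 0.004, -0.003]
ft_force: [0.4, -0.7, 0.6]
grip_width: 0.0004
grip_force: 0.0
time: 62.5
position: [0.5667, -0.1223, 0.0229]
tool_rot: [1.0, 0.0, 0.002, -0.004]
ft_force: [-0.8, 0.4, -1.0]
grip_width: 0.0005
grip_force: 0.0
```

```bash
python3 -m pendant '[{"linear":[0.5,0,0],"twist":0,"jaw":0},{"linear":[0.5,0,0],"twist":0,"jaw":0},{"linear":[0.4,0,0],"twist":0,"jaw":0},{"linear":[0,0,0],"twist":0,"jaw":0}]';python3 -m pendant '[{"linear":[0.3,0,0],"twist":0,"jaw":0},{"linear":[0,0,0],"twist":0,"jaw":0}]';python3 -m pendant '[{"linear":[0.3,0,0],"twist":0,"jaw":0},{"linear":[0,0,0],"twist":0,"jaw":0}]';python3 -m pendant '[{"linear":[0.25,0,0],"twist":0,"jaw":0},{"linear":[0,0,0],"twist":0,"jaw":0}]'
```

```text
time: 62.83
position: [0.581, -0.1225, 0.0225]
tool_rot: [1.0, 0.0, 0.003, -0.004]
ft_force: [-0.5, -0.3, -0.6]
grip_width: 0.0004
grip_force: 0.0
time: 63.0
position: [0.5828, -0.1222, 0.0224]
tool_rot: [1.0, 0.0, 0.002, -0.004]
ft_force: [-0.8, 0.2, -0.0]
grip_width: 0.0008
grip_force: 0.3
time: 63.17
position: [0.5843, -0.1219, 0.0223]
tool_rot: [1.0, 0.0, 0.0, -0.005]
ft_force: [-3.4, -0.9, 2.1]
grip_width: 0.0008
grip_force: 1.9
time: 63.33
position: [0.5843, -0.1218, 0.0223]
tool_rot: [1.0, 0.001, -0.002, -0.005]
ft_force: [-9.3, -2.1, 6.0]
grip_width: 0.0006
grip_force: 4.3
```

```bash
python3 -m pendant '[{"linear":[-3,0,0],"twist":0,"jaw":0},{"linear":[-3,0,0],"twist":0,"jaw":0.85},{"linear":[0,0,-4],"twist":0,"jaw":0.85},{"linear":[0,0,-4],"twist":0,"jaw":0.85},{"linear":[0,0,-4],"twist":0,"jaw":0.85},{"linear":[0,0,-3],"twist":0,"jaw":0.85},{"linear":[-1.4,-3.6,0],"twist":0,"jaw":0.85},{"linear":[-1.4,-3.6,0],"twist":0,"jaw":0.85},{"linear":[-1.4,-3.6,0],"twist":0,"jaw":0.85},{"linear":[-1.4,-3.6,0],"twist":0,"jaw":0.85},{"linear":[-1.4,-3.6,0],"twist":0,"jaw":0.85},{"linear":[-1.4,-3.6,0],"twist":0,"jaw":0.85}]';python3 m2.py 219 305; python3 -m pendant '[{"linear":[-1.4,-3.6,0],"twist":0,"jaw":0.85},{"linear":[-1.4,-3.6,0],"twist":0,"jaw":0.85},{"linear":[-1.4,-3.6,0],"twist":0,"jaw":0.85},{"linear":[-1.4,-3.6,0],"twist":0,"jaw":0.85},{"linear":[-1.4,-3.6,0],"twist":0,"jaw":0.85},{"linear":[-1.4,-3.6,0],"twist":0,"jaw":0.85},{"linear":[-1.4,-3.6,0],"twist":0,"jaw":0.85},{"linear":[0,0,0],"twist":0,"jaw":0.85},{"linear":[0,0,0],"twist":0,"jaw":0.85}]';python3 sh.py "(.334,.3545,.02)"
```

```text
time: 64.33
position: [0.444, 0.094, 0.1744]
tool_rot: [1.0, -0.0, 0.003, -0.004]
ft_force: [0.9, -0.5, -0.9]
grip_width: 0.0659
grip_force: 0.0
px [219. 308.] [0.3748 0.3547 0.044 ] [0.0527 0.1248] yaw 0.1 grip [0.3328 0.3546 0.044 ]
time: 65.13
position: [0.3452, 0.3468, 0.176]
tool_rot: [1.0, 0.003, 0.003, -0.005]
ft_force: [0.4, -1.0, -0.3]
grip_width: 0.0742
grip_force: 0.0
q6 2.12 phi -0.3 shift [-1.2  -0.62 15.6 ]
```

```bash
python3 -m pendant '[{"linear":[-1.1,-0.7,4],"twist":0,"jaw":0.85},{"linear":[0,0,4],"twist":0,"jaw":0.85},{"linear":[0,0,3.5],"twist":0,"jaw":0.85},{"linear":[0,0,2.5],"twist":0,"jaw":0.85},{"linear":[0,0,1.3],"twist":0,"jaw":0.85},{"linear":[0,0,0],"twist":0,"jaw":0.85},{"linear":[0,0,0],"twist":0,"jaw":0.85}]';python3 -m pendant '[{"linear":[0,0,0],"twist":0,"jaw":0.4},{"linear":[0,0,0],"twist":0,"jaw":0.4},{"linear":[0,0,0],"twist":0,"jaw":0.4},{"linear":[0,0,0],"twist":0,"jaw":0.4},{"linear":[0,0,0],"twist":0,"jaw":0.4},{"linear":[0,0,0],"twist":0,"jaw":0.4}]' 45;python3 -m pendant '[{"linear":[0,0,-2],"twist":0,"jaw":0.4},{"linear":[0,0,-3],"twist":0,"jaw":0.4},{"linear":[0,0,-3],"twist":0,"jaw":0.4},{"linear":[0,0,-4],"twist":0,"jaw":0.4},{"linear":[0,0,-2],"twist":0,"jaw":0.4},{"linear":[0,0,0],"twist":0,"jaw":0.4}]';python3 sh.py "(.452,-.0465,.0315)"
```

```text
time: 65.72
position: [0.3356, 0.3517, 0.0227]
tool_rot: [1.0, -0.001, 0.001, -0.004]
ft_force: [-0.3, -0.7, 1.8]
grip_width: 0.0737
grip_force: 0.0
time: 66.22
position: [0.3356, 0.3535, 0.0242]
tool_rot: [1.0, 0.0, 0.003, -0.005]
ft_force: [-1.0, 1.2, 6.9]
grip_width: 0.0518
grip_force: 44.7
time: 66.72
position: [0.3365, 0.3531, 0.1674]
tool_rot: [1.0, 0.001, 0.005, -0.007]
ft_force: [0.6, 0.9, -2.5]
grip_width: 0.0516
grip_force: 44.7
q6 2.14 phi -0.1 shift [11.37 40.15 13.18]
```

```bash
python3 -m pendant '[{"linear":[0.9,3.3,0],"twist":0,"jaw":0.4},{"linear":[0.9,3.3,0],"twist":0,"jaw":0.4},{"linear":[0.9,3.3,0],"twist":0,"jaw":0.4},{"linear":[0.9,3.3,0],"twist":0,"jaw":0.4},{"linear":[0.9,3.3,0],"twist":0,"jaw":0.4},{"linear":[0.9,3.3,0],"twist":0,"jaw":0.4},{"linear":[0.9,3.3,0],"twist":0,"jaw":0.4},{"linear":[0.9,3.3,0],"twist":0,"jaw":0.4},{"linear":[0.9,3.3,0],"twist":0,"jaw":0.4},{"linear":[0.9,3.3,0],"twist":0,"jaw":0.4},{"linear":[0.9,3.3,0],"twist":0,"jaw":0.4},{"linear":[0.9,3.3,0],"twist":0,"jaw":0.4}]';python3 -m pendant '[{"linear":[0,0,0],"twist":0,"jaw":0.4},{"linear":[0,0,4],"twist":0,"jaw":0.4},{"linear":[0,0,4],"twist":0,"jaw":0.4},{"linear":[0,0,3],"twist":0,"jaw":0.4},{"linear":[0,0,1.8],"twist":0,"jaw":0.4},{"linear":[0,0,0.5],"twist":0,"jaw":0.4},{"linear":[0,0,0],"twist":0,"jaw":0.4},{"linear":[0,0,0],"twist":0,"jaw":0.4}]';python3 sh.py "(.47,-.0465,.0295)"
```

```text
time: 67.72
position: [0.4412, -0.0457, 0.1588]
tool_rot: [1.0, 0.0, -0.0, -0.005]
ft_force: [1.3, 0.2, -2.6]
grip_width: 0.052
grip_force: 44.7
time: 68.38
position: [0.4421, -0.0429, 0.0267]
tool_rot: [1.0, 0.0, 0.001, -0.004]
ft_force: [-0.5, 0.5, -1.2]
grip_width: 0.0517
grip_force: 44.7
q6 1.2 phi -0.0 shift [ 2.79  0.36 -0.28]
```

```bash
python3 -m pendant '[{"linear":[1,0.2,-0.4],"twist":0,"jaw":0.4},{"linear":[1,0,0],"twist":0,"jaw":0.4},{"linear":[1,0,0],"twist":0,"jaw":0.4},{"linear":[0,0,0],"twist":0,"jaw":0.4},{"linear":[0.7,0,0],"twist":0,"jaw":0.4},{"linear":[0.7,0,0],"twist":0,"jaw":0.4},{"linear":[0,0,0],"twist":0,"jaw":0.4}]';python3 sh.py "(.57,-.0465,.0305)"
```

```text
time: 68.97
position: [0.489, -0.0457, 0.0314]
tool_rot: [1.0, 0.0, 0.003, -0.004]
ft_force: [0.6, -0.0, -1.8]
grip_width: 0.0519
grip_force: 44.7
q6 1.23 phi -0.0 shift [8.1  0.08 0.13]
```

```bash
python3 -m pendant '[{"linear":[0.7,0,0],"twist":0,"jaw":0.4},{"linear":[0.7,0,0],"twist":0,"jaw":0.4},{"linear":[0.7,0,0],"twist":0,"jaw":0.4},{"linear":[0.7,0,0],"twist":0,"jaw":0.4},{"linear":[0,0,0],"twist":0,"jaw":0.4}]';python3 -m pendant '[{"linear":[0.7,0,0.05],"twist":0,"jaw":0.4},{"linear":[0.7,0,0],"twist":0,"jaw":0.4},{"linear":[0.7,0,0],"twist":0,"jaw":0.4},{"linear":[0.7,0,0],"twist":0,"jaw":0.4},{"linear":[0.7,0,0],"twist":0,"jaw":0.4},{"linear":[0.7,0,0],"twist":0,"jaw":0.4},{"linear":[0.7,0,0],"twist":0,"jaw":0.4},{"linear":[0,0,0.2],"twist":0,"jaw":0.4},{"linear":[0,0,0],"twist":0,"jaw":0.4}]'
```

```text
time: 69.38
position: [0.5175, -0.0459, 0.0315]
tool_rot: [1.0, 0.0, 0.003, -0.004]
ft_force: [0.7, -0.5, -2.4]
grip_width: 0.0518
grip_force: 44.7
time: 70.13
position: [0.5643, -0.0453, 0.0287]
tool_rot: [1.0, 0.0, 0.002, -0.004]
ft_force: [0.1, -0.5, -1.9]
grip_width: 0.0518
grip_force: 44.7
```

```bash
python3 -m pendant '[{"linear":[0,0,0],"twist":0,"jaw":0.68},{"linear":[0,0,0],"twist":0,"jaw":0.68},{"linear":[0,0,0],"twist":0,"jaw":0.68},{"linear":[0,0,-2],"twist":0,"jaw":0.68},{"linear":[0,0,-3],"twist":0,"jaw":0.68},{"linear":[-3,0,0],"twist":0,"jaw":0},{"linear":[-3.4,0,0],"twist":0,"jaw":0},{"linear":[0,0,0],"twist":0,"jaw":0},{"linear":[0,0,0],"twist":0,"jaw":0},{"linear":[0,0,0],"twist":0,"jaw":0},{"linear":[0,0,0],"twist":0,"jaw":0},{"linear":[0,0,0],"twist":0,"jaw":0}]' 20;python3 -m pendant '[{"linear":[0,0,0],"twist":0,"jaw":0},{"linear":[0,0,0],"twist":0,"jaw":0},{"linear":[0,0,2],"twist":0,"jaw":0},{"linear":[0,0,2],"twist":0,"jaw":0},{"linear":[0,0,1.6],"twist":0,"jaw":0},{"linear":[0,0,0],"twist":0,"jaw":0}]';python3 -m pendant '[{"linear":[1,0,0],"twist":0,"jaw":0},{"linear":[1,0,0],"twist":0,"jaw":0},{"linear":[1,0,0],"twist":0,"jaw":0},{"linear":[1,0,0],"twist":0,"jaw":0},{"linear":[1,0,0],"twist":0,"jaw":0},{"linear":[0,0,0],"twist":0,"jaw":0}]';python3 -m pendant '[{"linear":[0.6,0,0],"twist":0,"jaw":0},{"linear":[0.6,0,0],"twist":0,"jaw":0},{"linear":[0.5,0,0],"twist":0,"jaw":0},{"linear":[0.5,0,0],"twist":0,"jaw":0},{"linear":[0.3,0,0],"twist":0,"jaw":0},{"linear":[0,0,0],"twist":0,"jaw":0}]'
```

```text
time: 71.13
position: [0.5012, -0.0461, 0.0789]
tool_rot: [1.0, 0.0, 0.002, -0.004]
ft_force: [0.7, 0.3, -0.2]
grip_width: 0.0203
grip_force: 0.0
time: 71.63
position: [0.4983, -0.0447, 0.0203]
tool_rot: [1.0, 0.0, -0.001, -0.005]
ft_force: [0.1, 0.6, 0.7]
grip_width: 0.0003
grip_force: 0.0
time: 72.13
position: [0.5527, -0.0457, 0.0238]
tool_rot: [1.0, 0.0, 0.003, -0.004]
ft_force: [0.1, 0.2, 0.6]
grip_width: 0.0005
grip_force: 0.0
time: 72.63
position: [0.5762, -0.0454, 0.023]
tool_rot: [1.0, 0.0, 0.002, -0.004]
ft_force: [-0.1, -0.0, 0.3]
grip_width: 0.0003
grip_force: 0.0
```

```bash
python3 -m pendant '[{"linear":[0.3,0,0],"twist":0,"jaw":0},{"linear":[0.3,0,0],"twist":0,"jaw":0},{"linear":[0,0,0],"twist":0,"jaw":0}]';python3 -m pendant '[{"linear":[0.3,0,0],"twist":0,"jaw":0},{"linear":[0,0,0],"twist":0,"jaw":0}]';python3 -m pendant '[{"linear":[0.3,0,0],"twist":0,"jaw":0},{"linear":[0,0,0],"twist":0,"jaw":0}]';python3 -m pendant '[{"linear":[0.2,0,0],"twist":0,"jaw":0},{"linear":[0,0,0],"twist":0,"jaw":0}]'
```

```text
time: 72.88
position: [0.5818, -0.0454, 0.0229]
tool_rot: [1.0, 0.0, 0.002, -0.004]
ft_force: [-0.7, 0.1, -0.0]
grip_width: 0.0004
grip_force: 0.5
time: 73.05
position: [0.5846, -0.0453, 0.0229]
tool_rot: [1.0, 0.0, 0.002, -0.004]
ft_force: [0.4, 0.7, -0.7]
grip_width: 0.0004
grip_force: 0.5
time: 73.22
position: [0.585, -0.0451, 0.0229]
tool_rot: [1.0, 0.0, -0.001, -0.004]
ft_force: [-4.7, -1.5, 3.3]
grip_width: 0.0005
grip_force: 2.4
time: 73.38
position: [0.585, -0.045, 0.0228]
tool_rot: [1.0, 0.001, -0.003, -0.005]
ft_force: [-8.7, -1.6, 5.2]
grip_width: 0.0004
grip_force: 4.1
```

```bash
python3 -m pendant '[{"linear":[-3,0,0],"twist":0,"jaw":0},{"linear":[-3,0,0],"twist":0,"jaw":0},{"linear":[0,0,-4],"twist":0,"jaw":0},{"linear":[0,0,-4],"twist":0,"jaw":0},{"linear":[0,0,-4],"twist":0,"jaw":0},{"linear":[-3,3.5,-2],"twist":0,"jaw":0},{"linear":[-2,3.5,0],"twist":0,"jaw":0},{"linear":[0,4,0],"twist":0,"jaw":0},{"linear":[0,4,0],"twist":0,"jaw":0},{"linear":[0,4,0],"twist":0,"jaw":0},{"linear":[0,4,0],"twist":0,"jaw":0},{"linear":[0,0,0],"twist":0,"jaw":0}]'
python3 - <<'E'
from h import *
t=get('top')
for y in(-.1225,-.0465,.0295):
    print(y,[tuple(np.round(dep(t,*np.round(proj(t,(x,y,.04)))),3)[[0,2]]) for x in (.575,.58,.585,.59)])
for x in(.52,.54,.555,.60,.615): u,v=np.round(proj(t,(x,.2,.082))); print('pin',x,t['color'][int(v),int(u)].tolist(),dep(t,u,v).round(3))
E
```

```text
time: 74.38
position: [0.4864, -0.28, 0.1585]
tool_rot: [1.0, -0.003, 0.005, 0.0]
ft_force: [0.8, -1.3, 0.0]
grip_width: -0.0001
grip_force: 0.0
-0.1225 [(np.float64(0.579), np.float64(-0.002)), (np.float64(0.584), np.float64(-0.002)), (np.float64(0.588), np.float64(0.005)), (np.float64(0.594), np.float64(0.002))]
-0.0465 [(np.float64(0.579), np.float64(-0.0)), (np.float64(0.584), np.float64(-0.003)), (np.float64(0.59), np.float64(-0.003)), (np.float64(0.595), np.float64(-0.001))]
0.0295 [(np.float64(0.579), np.float64(-0.0)), (np.float64(0.584), np.float64(0.002)), (np.float64(0.59), np.float64(0.002)), (np.float64(0.595), np.float64(0.004))]
pin 0.52 [23, 21, 22] [0.52  0.201 0.084]
pin 0.54 [29, 25, 26] [0.54  0.199 0.085]
pin 0.555 [34, 28, 31] [0.554 0.199 0.088]
pin 0.6 [108, 109, 112] [0.599 0.201 0.086]
pin 0.615 [131, 131, 135] [0.613 0.199 0.087]
```

Nothing sticks out of the bays and the pin is still through the bracket, so I'm handing in.

```bash
python3 -c "
from rig import robot
print(robot.hand_in())"
```

```text
the job is handed in; nothing more can be done
None
```

I handed the job in at about 74 s: the gate is folded, swung to its stop and pinned open, and all three grey cases are fully home in the bays; I moved none of the pipe fittings or the tin. The hand-in gave no verdict, so this rests on my own force readings and last camera check.

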